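# Load the sealing-machine changeover kit into the sloping tray

### The arm

A 7-joint arm with a two-finger parallel gripper is mounted at the origin on the work surface. World frame = base frame: x ahead of the robot, y to its left, z up, the work surface at z = 0. Lengths are in mm, angles in rad, forces in N, time in s.
With the tool pointing down it reaches from about 400 to 875 mm from the base axis. Payload 4.4 kg.
Tool frame: the origin (TCP) lies at the very end of the fingers, on their centre line; the grasp point (between the pads) lies 19 mm behind it; y points along the fingers, x is the direction in which the jaws open and shut, and the axes are right-handed (so a half turn about y gives the same grasp; the last joint's range is limited). The gripper opens to 85 mm and grips with 20 to 120 N. Pads are 22 mm wide; open, the fingers measure 114 mm over their backs; the gripper's body (76 mm by 85 mm) begins 54 mm behind the grasp point. The pads swing forward as they close: fully open they stand 13 mm farther back than shut.
Start: joints at [-1.277, 0.628, 0.038, 1.517, -0.027, 0.996, -0.02], TCP at [228.834, 608.402, 231.313] pointing down, gripper open.
Joint ranges: [-3.06, 3.06], [-0.37, 2.12], [-1.25, 1.32], [0.18, 2.47], [-1.1, 4.24], [0.23, 1.98], [-2.94, 2.94]. Speed limits (rad/s): [2.57, 2.57, 3.14, 3.14, 3.14, 3.14, 3.14].

### API

Orientations are given as [roll, pitch, yaw] about the fixed x, y, z axes, in that order (R = Rz(yaw) Ry(pitch) Rx(roll)).
In Python, from cell import readout, eyes, finish_job gives the robot as it stands. The module is installed in compiled form; this text tells all that it offers.
- The arm moves only by the tool apply_moves, never from a script. Its argument "commands" is a list that holds one entry, the list of rows, each a list of 6 numbers: the shift along the tool's x, y, z in units of 0.04 m (1.0 is 0.04 m), then the turn, a rotation vector about the tool's x, y, z in units of 5 degrees (1.0 is 5 degrees). A call has 1 to 8 rows; each row shifts and turns the pose as measured when the row begins, along the tool's axes as they then stand; what a row does not reach is not made up. A row lasts 1/12 s, in which the tool goes at most 41.7 mm and 7.16 degrees, less where a joint would pass 70% of its speed; a pose out of reach is approached as far as the arm can. A call with a number of a shift or a turn outside -1 to 1 is refused whole. A call with a gripper value outside its range is refused whole. "claw" is the finger opening in mm, from 0 to 85.4, set as the call begins (left out, the last holds). The fingers move at their own pace and stop on an object; the grip force is fixed at half the most. Time passes only in rows, so rows that do not move let the fingers close. It gives the time, the measured TCP pose, the force and the opening at its end, in the units of the state.
- readout.read_state(): the state, without advancing time (a new reading comes with each control period).
- eyes.get_image(name): name is "scene" or "side" or "wrist"; returns a dict with "image" (480x640x3 uint8, red, green, blue), "mtx" (3x3 intrinsics, pixels), "rvec" (rotation vector, rad) and "tvec" (3), from world to camera coordinates, as OpenCV has them. Camera axes: x right, y down, z forward; pixel columns grow to the right and rows downward; lengths in mm; the calibration is good to about 2 mm. A picture is of the moment at which its call begins. There is no depth.
- finish_job(): hands the job in, once; it reports no verdict.
The state is a dict: "clock": time; "qpos": joint angles; "qd": joint speeds; "tau": joint torques, N m; "eef_pos": TCP position; "tool_rot": TCP orientation; "force": force on the tool from outside, world axes, zero at the start; "torque": the same for the moment, N m; "width": finger opening in mm.
Only numpy, scipy, OpenCV 4.12 (cv2) and the standard library are available. Lean on these libraries where they do the work, as an engineer would, in place of code of your own. Each camera call takes 0.05 s, during which the arm holds its last target. There are 200 camera calls.

### The job

Load the changeover kit into the blue tray on the sloping stand. First lay the longer sealing bar flat on the tray floor, across the tray in its lower half; then put in the larger levelling foot, the angle bracket and the air regulator on the up-slope side of the bar, each resting squarely on the tray floor the same way up as it stands on the mat, not leaning on or lying over anything. Set the parts down, do not drop them, and leave everything else where it is.

Things in the scene. Friction and masses are not known exactly. Their poses are not given: they have to be found in the camera images.
- tray_in (a point): Centre of the inner floor of the fixed blue tray on its sloping stand, 65 mm above the bench, on the other side of the bench from the mat. Tilted with the tray: x points up the 12 degree slope (low side towards the robot), y across, z square out of the floor. Inside 120 mm (x) by 180 mm (y), flat floor; walls 4 mm thick, 40 mm high above the floor, with an 8 mm outward lip at the top.
- long_bar: The longer of two plain aluminium sealing bars: 110 mm long (x) by 22 mm (y) by 22 mm high, about 145 g, lying on the grey mat. Origin at the centre of its underside, z up.
- big_foot: The larger of two machine levelling feet, standing upright: black rubber disc 44 mm in diameter and 14 mm thick, from whose centre a round steel stud 12 mm in diameter rises to 75 mm above the underside (a 20 mm look-only nut at its root reaches 20 mm). About 150 g. Origin at the centre of the underside, z along the stud.
- bracket: Aluminium angle bracket, 40 mm wide (y): a base plate 36 mm long (x) and 8 mm thick lying flat, and an upright plate 8 mm thick (x from -18 to -10 mm) that rises to 44 mm above the underside. About 80 g. Origin at the centre of the underside of the base plate, z up.
- regulator: Air pressure regulator, standing: grey body 40 by 40 mm and 48 mm high, on it a round black knob 30 mm in diameter from 48 to 80 mm height (firmly fixed, it does not turn), and a round gauge 32 mm in diameter, centred 28 mm high, that sticks out 11 mm from the -x face. About 280 g. Origin at the centre of the body's underside, z up.
- short_bar: Bystander: the shorter sealing bar, 70 by 22 by 22 mm, lying on the mat among the parts. Origin at the centre of its underside, x along its length.
- small_foot: Bystander: the smaller levelling foot, disc 30 mm in diameter, 10 mm thick, stud 8 mm in diameter up to 48 mm. Stands on the mat among the parts. Origin at the centre of its underside.
- bottle: Bystander: white bottle, 32 mm in diameter, 140 mm tall, standing on the mat among the parts. Origin at the centre of its underside.
- can: Bystander: metal can, 36 mm in diameter, 80 mm tall, standing on the mat among the parts. Origin at the centre of its underside.
- tape: Bystander: a roll (cardboard ring) lying flat on the bench beyond the mat and the tray, 72 mm outer diameter, 24 mm high. Origin at the centre of its underside.
- mat: Thin grey mat, 310 mm (x) by 390 mm (y), 2 mm thick, fixed to the bench; the parts stand on it. Origin at the centre of its underside, on the bench.
Things that resemble listed ones, but are neither listed nor needed, are in the scene too. Leave any orange or pink look-alike of the big_foot alone.

How it is judged:
By the outcome, as a careful person would: the job done as asked, in the order asked, and still so for the second after the job is handed in, with the robot touching nothing.
It also fails if it takes over 72 s, if anything falls off the work surface, if the arm or the gripper's body presses on something with over 40 N, if the wrist force passes 120 N, or if a joint passes its speed limit or range.

## Working session

There is one attempt and no reset: what is moved stays moved. The work goes in short steps, Python scripts to look and compute and a tool call to move; the robot and the scene stay as the last step left them, time stands still between calls to the robot, and variables do not carry over. Pictures are saved under pics/ and viewed, about 8 in all and at most 12, crops included, and the job is handed in when it is done.

Besides the shell and the picture viewer there is one more tool, called after "Request:" by a JSON object that holds its "op" and its "data", one argument or row to a line. apply_moves: Moves the arm, as the interface text tells. Shifts and turns lie within -1 to 1; 1 stands for 0.04 m of shift or 5 degrees of turn. Its arguments: {"type":"object","properties":{"commands":{"type":"array"},"claw":{"type":"number"}},"required":["commands"]}

```bash
mkdir -p pics; python3 - <<'E'
from cell import readout, eyes
import cv2,pickle
s=readout.read_state();print({k:(s[k] if not hasattr(s[k],'round') else s[k]) for k in ['clock','eef_pos','tool_rot','force','width']})
for n in ['scene','side']:
    d=eyes.get_image(n);pickle.dump(d,open(f'{n}0.pkl','wb'));cv2.imwrite(f'pics/{n}0.png',d['image'][:,:,::-1])
    print(n,d['mtx'],d['rvec'],d['tvec'])
E
```

```text
{'clock': 0.0, 'eef_pos': array([228.59691798, 607.79282254, 230.38752719]), 'tool_rot': array([-1.57079734,  0.00192355,  1.21097066]), 'force': array([0.25139273, 0.24265034, 0.08054396]), 'width': 85.77258531864557}
scene [[520.1237048    0.         309.81431022]
 [  0.         520.1237048  244.67960511]
 [  0.           0.           1.        ]] [ 0.98848646  2.61454315 -0.8198803 ] [ 517.65555639 -252.4761672  1326.12046561]
side [[614.07593164   0.         320.39939226]
 [  0.         614.07593164 236.82833032]
 [  0.           0.           1.        ]] [ 2.01215366 -0.71126677  0.38171362] [-536.84147299  234.78648771 1027.60833331]
```

View pics/scene0.png

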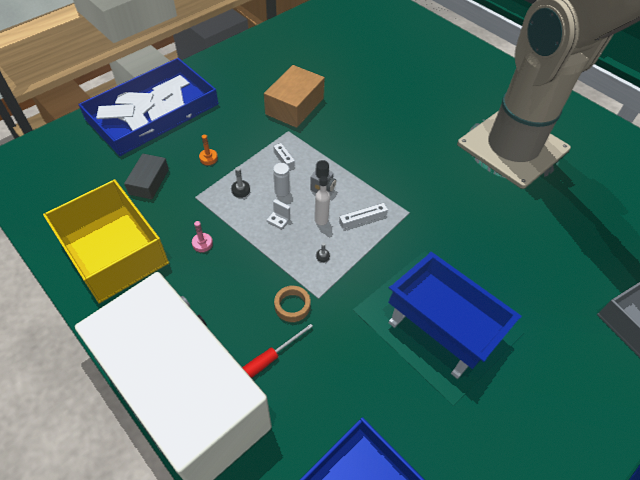

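View pics/side0.png

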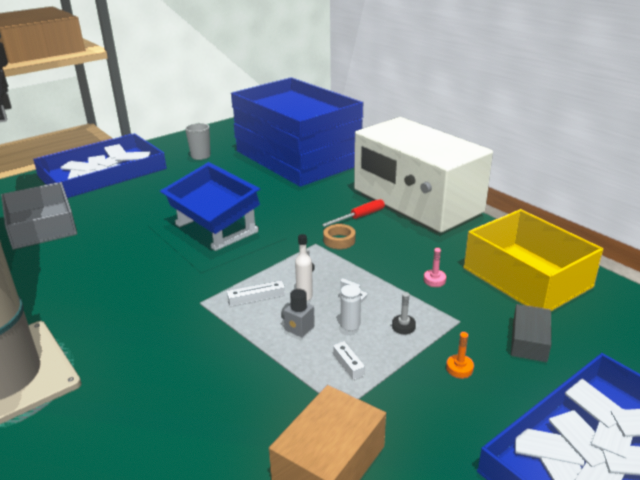

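Scene: mat corners at about (288,132), (409,213), (319,297) and (196,198). The long bar is at (363,216), the tray at (455,308) with a black big foot at (240,187). The regulator is at (322,178), partly behind the bottle (322,210). The bracket is at (280,214), the can at (281,180), the short bar at (284,155) and the small foot at (323,254). The side view agrees.

```bash
cat > h.py <<'E'
import numpy as np,cv2,pickle
from scipy.spatial.transform import Rotation as Ro
def cam(d): return d['mtx'],Ro.from_rotvec(np.ravel(d['rvec'])).as_matrix(),np.ravel(d['tvec'])
def back(d,uv,z):
    K,R,t=cam(d);c=-R.T@t;v=R.T@np.linalg.inv(K)@np.array([*uv,1.]);return c+v*(z-c[2])/v[2]
def proj(d,P):
    K,R,t=cam(d);p=(np.atleast_2d(P)@R.T+t)@K.T;return p[:,:2]/p[:,2:]
E
python3 - <<'E'
from h import *
S=pickle.load(open('scene0.pkl','rb'));D=pickle.load(open('side0.pkl','rb'))
np.set_printoptions(precision=1,suppress=True)
for n,d,l in [('scene',S,[('mat',288,132,2),('mat',409,213,2),('mat',319,297,2),('mat',196,198,2),('bigfoot top',239,169,77),('bf base',241,188,9),('barL',341,221,24),('barR',387,209,24),('knobtop',322,166,82),('can top',281,167,82),('botbase',322,224,2),('smalltop',323,247,50),('sbar',278,143,24),('sbar',291,162,24),('brk',279,214,10),('brk top',282,204,46),('tray top corner',432,254,105),('t',520,317,105),('t',484,363,105),('t',390,293,105),('tape',292,303,24)]),
 ('side',D,[('mat',317,245,2),('mat',459,321,2),('mat',201,303,2),('barL',229,293,24),('barR',284,287,24),('knobtop',299,294,82),('bf top',405,294,77),('can',350,290,82),('smalltop?',311,255,50),('traytop',166,183,105),('t',209,164,105),('t',258,190,105),('t',209,212,105)])]:
  for a,u,v,z in l: print(n,a,back(d,(u,v),z))
for n,d,b in [('scene',S,(190,125,420,305)),('side',D,(195,230,465,400))]:
  x0,y0,x1,y1=b;c=d['image'][y0:y1,x0:x1,::-1];cv2.imwrite(f'pics/{n}c.png',cv2.resize(c,None,fx=2.9,fy=2.9,interpolation=cv2.INTER_CUBIC))
E
```

```text
scene mat [ 402.8 -410.7    2. ]
scene mat [366.2 -25.6   2. ]
scene mat [669.3   1.2   2. ]
scene mat [ 707.6 -381.4    2. ]
scene bigfoot top [ 614.2 -328.1   77. ]
scene bf base [ 613.4 -332.3    9. ]
scene barL [512.7 -99.8  24. ]
scene barR [411.1 -56.5  24. ]
scene knobtop [ 471.3 -210.2   82. ]
scene can top [ 542.5 -267.8   82. ]
scene botbase [ 538.1 -133.1    2. ]
scene smalltop [602.9 -61.6  50. ]
scene sbar [ 462.  -378.4   24. ]
scene sbar [ 479.7 -308.3   24. ]
scene brk [ 596.5 -213.5   10. ]
scene brk top [ 591. -208.   46.]
scene tray top corner [483.1 115.6 105. ]
scene t [468.5 308.3 105. ]
scene t [586.9 319.1 105. ]
scene t [607.3 121.5 105. ]
scene tape [727.4 -15.2  24. ]
side mat [665.7 -12.5   2. ]
side mat [ 702.  -390.2    2. ]
side mat [360.6 -36.5   2. ]
side barL [405.6 -70.3  24. ]
side barR [ 498.6 -121.9   24. ]
side knobtop [ 461.6 -223.7   82. ]
side bf top [ 609.3 -337.4   77. ]
side can [ 538.2 -271.8   82. ]
side smalltop? [585.2 -96.7  50. ]
side traytop [464.9 292.8 105. ]
side t [594.4 322.1 105. ]
side t [607.7 124.9 105. ]
side t [471.3 105.1 105. ]
```

View pics/scenec.png

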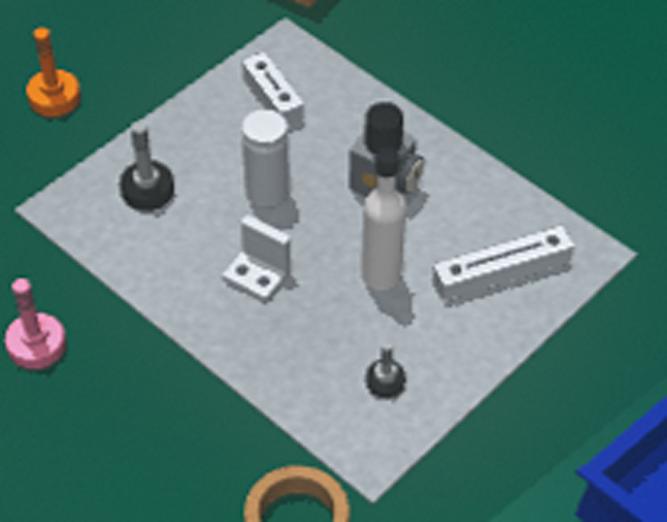

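View pics/sidec.png

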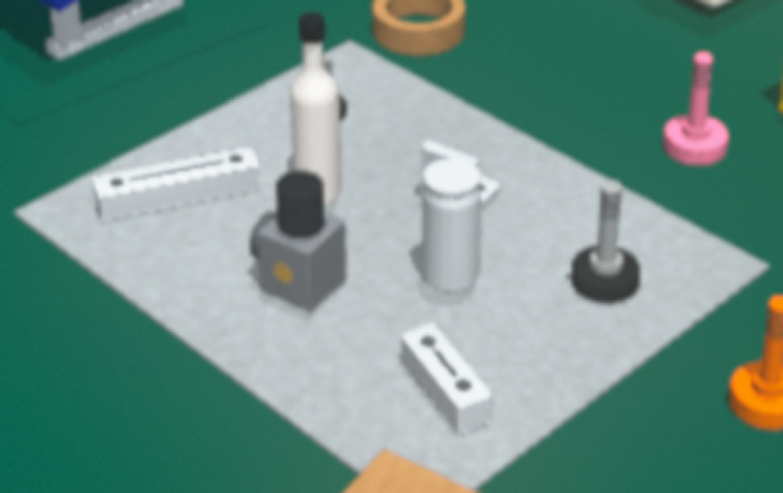

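Both views agree to about 10 mm. The regulator's gauge faces roughly (-x,+y), and the bracket's upright plate is on its upper-right side in the scene view. I'll write a row planner and go above the tray first, for a wrist look on the way.

```bash
cat >> h.py <<'E'
def Rt(rpy): return Ro.from_euler('xyz',rpy).as_matrix()
def Rdown(yaw,tilt=0.,tyaw=0.):
    "tool pointing down, tool x at yaw (deg); tilt deg about tray y so that the tool is square to the slope"
    base=Rt([-np.pi/2,0,np.radians(yaw)])
    T=Ro.from_euler('z',tyaw,degrees=True)*Ro.from_euler('y',-tilt,degrees=True)*Ro.from_euler('z',-tyaw,degrees=True)
    return T.as_matrix()@base
def plan(wps,n=None):
    "wps: list of (pos,R); prints rows from the present pose"
    from cell import readout
    s=readout.read_state();p=np.array(s['eef_pos']);R=Rt(s['tool_rot'])
    for q,Q in wps:
        q=np.array(q,float);w=Ro.from_matrix(R.T@Q).as_rotvec(degrees=True)
        k=int(np.ceil(max(np.linalg.norm(q-p)/39.5,np.linalg.norm(w)/4.95,1)))
        rows=[];A,a=R,p
        for i in range(k):
            B=R@Ro.from_rotvec(w*(i+1)/k,degrees=True).as_matrix();b=p+(q-p)*(i+1)/k
            r=np.r_[A.T@(b-a)/40,w/k/5];rows.append(r);A,a=B,b
        print('->',q,k,'rows');print(str(np.round(rows,2).tolist()).replace(' ',''))
        p,R=q,Q
E
python3 - <<'E'
from h import *
from cell import readout,eyes
np.set_printoptions(precision=2,suppress=True)
d=eyes.get_image('wrist');s=readout.read_state();K,R,t=cam(d);c=-R.T@t;T=Rt(s['tool_rot'])
print(s['eef_pos'],'cam in tool',T.T@(c-s['eef_pos']),'cam axes in tool\n',T.T@R.T,d['mtx'])
plan([([440,330,330],Rdown(40)),([490,215,340],Rdown(10))])
E
```

```text
[228.64 607.94 230.59] cam in tool [   0.14 -142.15   82.66] cam axes in tool
 [[ 1.    0.    0.  ]
 [-0.   -0.32  0.95]
 [ 0.   -0.95 -0.32]] [[410.55   0.   317.1 ]
 [  0.   410.55 240.69]
 [  0.     0.     1.  ]]
-> [440. 330. 330.] 10 rows
[[-0.46,-0.25,-0.74,0.0,0.59,-0.0],[-0.43,-0.25,-0.76,0.0,0.59,-0.0],[-0.39,-0.25,-0.78,0.0,0.59,-0.0],[-0.35,-0.25,-0.8,0.0,0.59,-0.0],[-0.3,-0.25,-0.82,0.0,0.59,-0.0],[-0.26,-0.25,-0.83,0.0,0.59,-0.0],[-0.22,-0.25,-0.85,0.0,0.59,-0.0],[-0.18,-0.25,-0.86,0.0,0.59,-0.0],[-0.13,-0.25,-0.86,0.0,0.59,-0.0],[-0.09,-0.25,-0.87,0.0,0.59,-0.0]]
-> [490. 215. 340.] 7 rows
[[-0.13,-0.04,-0.43,0.0,0.86,-0.0],[-0.09,-0.04,-0.44,0.0,0.86,-0.0],[-0.06,-0.04,-0.44,0.0,0.86,-0.0],[-0.03,-0.04,-0.45,0.0,0.86,-0.0],[0.01,-0.04,-0.45,0.0,0.86,-0.0],[0.04,-0.04,-0.45,0.0,0.86,-0.0],[0.07,-0.04,-0.44,0.0,0.86,-0.0]]
```

Request:
{"op": "apply_moves", "data": {
  "commands": [
    [[-0.46, -0.25, -0.74, 0, 0.59, 0], [-0.43, -0.25, -0.76, 0, 0.59, 0], [-0.39, -0.25, -0.78, 0, 0.59, 0], [-0.35, -0.25, -0.8, 0, 0.59, 0], [-0.3, -0.25, -0.82, 0, 0.59, 0], [-0.26, -0.25, -0.83, 0, 0.59, 0], [-0.22, -0.25, -0.85, 0, 0.59, 0], [-0.18, -0.25, -0.86, 0, 0.59, 0]]
  ]
}}

```text
clock: 0.82
eef_pos: [392.9, 382.4, 306.5]
tool_rot: [-1.566, 0.012, 0.8]
force: [1.2, 0.1, 0.3]
width: 85.2
```

Request:
{"op": "apply_moves", "data": {
  "commands": [
    [[0.1, -0.25, -0.6, 0, 0.8, 0], [0.2, -0.2, -0.5, 0, 0.8, 0], [0.3, 0, -0.4, 0, 0.8, 0], [0.3, 0, -0.4, 0, 0.8, 0], [0.3, 0, -0.3, 0, 0.8, 0], [0.3, 0, -0.3, 0, 0.8, 0], [0.3, 0, -0.2, 0, 0.8, 0], [0, 0, 0, 0, 0, 0]]
  ]
}}

```text
clock: 1.48
eef_pos: [528.4, 317.1, 327.0]
tool_rot: [-1.577, 0.009, 0.268]
force: [0.8, 0.5, 0.5]
width: 85.3
```

```bash
python3 - <<'E'
from h import *
from cell import readout,eyes
np.set_printoptions(precision=2,suppress=True)
d=eyes.get_image('wrist');pickle.dump(d,open('w1.pkl','wb'));cv2.imwrite('pics/w1.png',d['image'][:,:,::-1])
s=readout.read_state();print(s['eef_pos'],s['tool_rot'])
plan([([515,140,340],Rdown(30)),([470,-60,320],Rdown(63))])
E
```

```text
[526.89 317.63 326.9 ] [-1.58  0.01  0.27]
-> [515. 140. 340.] 5 rows
[[-0.3,-0.06,-0.84,0.01,-0.58,-0.03],[-0.34,-0.06,-0.82,0.01,-0.58,-0.03],[-0.38,-0.06,-0.81,0.01,-0.58,-0.03],[-0.42,-0.06,-0.79,0.01,-0.58,-0.03],[-0.46,-0.06,-0.76,0.01,-0.58,-0.03]]
-> [470. -60. 320.] 7 rows
[[-0.5,0.07,-0.54,0.0,-0.94,0.0],[-0.54,0.07,-0.5,0.0,-0.94,0.0],[-0.58,0.07,-0.45,0.0,-0.94,0.0],[-0.61,0.07,-0.4,0.0,-0.94,0.0],[-0.64,0.07,-0.35,0.0,-0.94,0.0],[-0.67,0.07,-0.29,0.0,-0.94,0.0],[-0.69,0.07,-0.24,0.0,-0.94,0.0]]
```

View pics/w1.png

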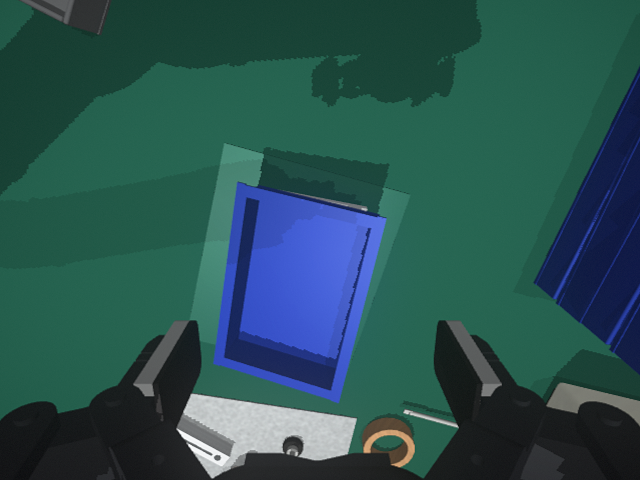

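Wrist view: tray rim corners at (238,182), (387,218), (341,403) and (214,364). The inner floor is clear and the mat is at the bottom. I'll fit the tray pose from these.

```bash
python3 - <<'E'
from h import *
from scipy.optimize import least_squares
np.set_printoptions(precision=2,suppress=True)
W=pickle.load(open('w1.pkl','rb'));S=pickle.load(open('scene0.pkl','rb'));D=pickle.load(open('side0.pkl','rb'))
def quad(d,box):
    x0,y0,x1,y1=box;im=d['image'][y0:y1,x0:x1].astype(int)
    m=((im[...,2]>im[...,1]+25)&(im[...,2]>im[...,0]+25)).astype(np.uint8)
    m=cv2.morphologyEx(m,cv2.MORPH_CLOSE,np.ones((7,7)));c=max(cv2.findContours(m,0,2)[0],key=cv2.contourArea);h=cv2.convexHull(c)
    return cv2.approxPolyDP(h,6,True)[:,0]+[x0,y0]
print('w',quad(W,(180,150,420,420)).tolist())
uvW=np.array([(238,182),(387,218),(341,403),(214,364)],float)
uvS=np.array([(520,317),(484,363),(390,293),(432,254)],float)
uvS=uvS
uvD=np.array([(166,183),(209,164),(258,190),(209,212)],float)
sx=np.array([[-1,1],[1,1],[1,-1],[-1,-1]])
def TR(x,y,yaw): 
    return Ro.from_euler('z',yaw).as_matrix()@Ro.from_euler('y',-12,degrees=True).as_matrix(),np.array([x,y,65])
def pts(v):
    A,o=TR(*v[:3]);return np.c_[sx*[60+v[3],90+v[3]],np.full(4,40)]@A.T+o
for use in ('W','WSD'):
    f=lambda v:np.r_[(proj(W,pts(v))-uvW).ravel(),*( [((proj(S,pts(v))-uvS)).ravel(),(proj(D,np.roll(pts(v),0,0))-uvD).ravel()] if use=='WSD' else [])]
    r=least_squares(f,[535,215,0.07,12]);print(use,r.x,r.fun)
E
```

```text
w [[237, 182], [386, 218], [338, 402], [213, 363]]
W [538.05 211.74   0.08  11.49] [-0.9   0.46  0.81  0.34 -0.16 -0.4   0.22 -0.58]
WSD [539.39 213.14   0.08  10.06] [ 2.41  1.05  1.06  0.67  0.08 -2.59  2.75 -2.3   0.79 -1.07 -0.   -2.12
 -0.31 -4.95 -0.76 -1.65 -5.72  5.22 -0.78 -4.28  1.12 -4.45  0.04  6.09]
```

Request:
{"op": "apply_moves", "data": {
  "commands": [
    [[-0.3, -0.06, -0.84, 0, -0.58, 0], [-0.34, -0.06, -0.82, 0, -0.58, 0], [-0.38, -0.06, -0.81, 0, -0.58, 0], [-0.42, -0.06, -0.79, 0, -0.58, 0], [-0.46, -0.06, -0.76, 0, -0.58, 0], [-0.5, 0.07, -0.54, 0, -0.94, 0], [-0.54, 0.07, -0.5, 0, -0.94, 0], [-0.58, 0.07, -0.45, 0, -0.94, 0]]
  ]
}}

```text
clock: 2.2
eef_pos: [491.5, 59.0, 329.2]
tool_rot: [-1.56, 0.012, 0.835]
force: [0.4, -0.4, -0.0]
width: 85.6
```

Request:
{"op": "apply_moves", "data": {
  "commands": [
    [[-0.61, 0.07, -0.4, 0, -0.94, 0], [-0.64, 0.07, -0.35, 0, -0.94, 0], [-0.67, 0.07, -0.29, 0, -0.94, 0], [-0.69, 0.07, -0.24, 0, -0.94, 0], [0, 0, 0, 0, 0, 0], [0, 0, 0, 0, 0, 0]]
  ]
}}

```text
clock: 2.7
eef_pos: [465.7, -62.8, 318.1]
tool_rot: [-1.553, 0.008, 1.192]
force: [0.4, 1.2, 0.8]
width: 85.3
```

```bash
python3 - <<'E'
from h import *
from cell import readout,eyes
d=eyes.get_image('wrist');pickle.dump(d,open('w2.pkl','wb'));cv2.imwrite('pics/w2.png',d['image'][:,:,::-1])
s=readout.read_state();print(s['eef_pos'],s['tool_rot'])
E
```

```text
[465.59485702 -63.20154728 318.15330491] [-1.55292332  0.00888515  1.19190917]
```

View pics/w2.png

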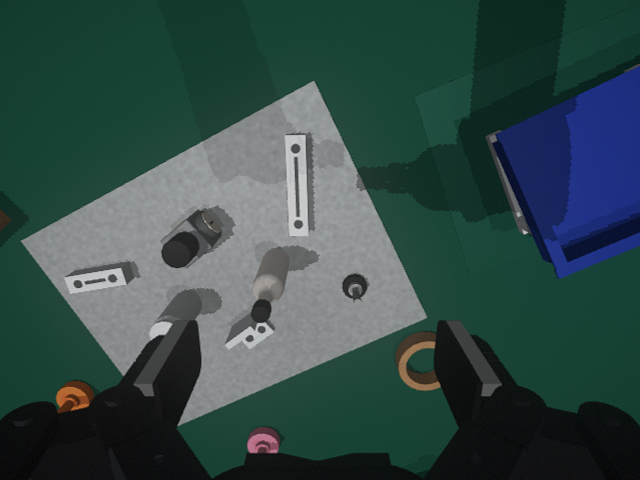

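Wrist view 2: bar top corners at about (285,134), (305,134), (309,235) and (290,236). Knob top is at (180,250) with the gauge at (210,221). The bracket is at (250,333), the small foot at (355,286) and the bottle top at (261,310).

```bash
python3 - <<'E'
from h import *
np.set_printoptions(precision=1,suppress=True)
W=pickle.load(open('w2.pkl','rb'))
g=W['image'].min(2);b=g[125:250,270:325];m=(b>200).astype(np.uint8)
m=cv2.morphologyEx(m,cv2.MORPH_CLOSE,np.ones((9,9)));c=max(cv2.findContours(m,0,2)[0],key=cv2.contourArea)
q=cv2.boxPoints(cv2.minAreaRect(c))+[270,125];P=np.array([back(W,p,24) for p in q]);print(q,P)
e=[P[1]-P[0],P[2]-P[1]];print([np.linalg.norm(v) for v in e],[np.degrees(np.arctan2(v[1],v[0])) for v in e],'ctr',P.mean(0))
print('holes',back(W,(295,148),24),back(W,(298,224),24))
print('mat corner',back(W,(315,82),2),back(W,(426,317),2),'knob',back(W,(180,250),82),'gauge',back(W,(210,221),30))
c=P.mean(0);L=e[np.argmax([np.linalg.norm(v) for v in e])];a=np.degrees(np.arctan2(L[1],L[0]));y=(a+90)%180;print('tool yaw',y)
from h import plan
plan([([c[0],c[1],110],Rdown(y)),([c[0],c[1],5],Rdown(y))])
E
```

```text
[[286.9 168.5]
 [304.8 167.9]
 [306.9 234.7]
 [289.  235.3]] [[ 433.5  -86.6   24. ]
 [ 439.9  -68.7   24. ]
 [ 509.3  -94.3   24. ]
 [ 502.6 -113.2   24. ]]
[np.float64(18.9855165606417), np.float64(73.98268094516574)] [np.float64(70.26452002994797), np.float64(-20.288278216668726)] ctr [471.3 -90.7  24. ]
holes [417.  -70.4  24. ] [494.2 -98.9  24. ]
mat corner [363.5 -26.9   2. ] [668.8   0.4   2. ] knob [ 462.6 -207.8   82. ] gauge [ 454.5 -185.9   30. ]
tool yaw 69.71172178333127
-> [471.3 -90.7 110. ] 6 rows
[[-0.09,0.87,-0.08,-0.03,-0.05,-0.02],[-0.09,0.87,-0.08,-0.03,-0.05,-0.02],[-0.09,0.87,-0.07,-0.03,-0.05,-0.02],[-0.09,0.87,-0.07,-0.03,-0.05,-0.02],[-0.1,0.87,-0.07,-0.03,-0.05,-0.02],[-0.1,0.87,-0.07,-0.03,-0.05,-0.02]]
-> [471.3 -90.7   5. ] 3 rows
[[0.0,0.87,-0.0,0.0,0.0,0.0],[0.0,0.87,-0.0,0.0,0.0,0.0],[0.0,0.87,-0.0,0.0,0.0,0.0]]
```

```bash
python3 - <<'E'
from h import *
plan([([455.6,-84.7,80],Rdown(69.7)),([455.6,-84.7,4.5],Rdown(69.7))])
E
```

```text
-> [455.6 -84.7  80. ] 7 rows
[[-0.08,0.85,-0.01,-0.03,-0.04,-0.01],[-0.08,0.85,-0.01,-0.03,-0.04,-0.01],[-0.08,0.85,-0.01,-0.03,-0.04,-0.01],[-0.08,0.85,-0.0,-0.03,-0.04,-0.01],[-0.08,0.85,-0.0,-0.03,-0.04,-0.01],[-0.08,0.85,0.0,-0.03,-0.04,-0.01],[-0.08,0.85,0.0,-0.03,-0.04,-0.01]]
-> [455.6 -84.7   4.5] 2 rows
[[-0.0,0.94,-0.0,0.0,0.0,0.0],[-0.0,0.94,-0.0,0.0,0.0,0.0]]
```

Request:
{"op": "apply_moves", "data": {
  "commands": [
    [[-0.08, 0.85, 0, -0.04, -0.04, -0.01], [-0.08, 0.85, 0, -0.04, -0.04, -0.01], [-0.08, 0.85, 0, -0.04, -0.04, -0.01], [-0.08, 0.85, 0, -0.04, -0.04, -0.01], [-0.08, 0.85, 0, -0.03, -0.04, -0.01], [-0.08, 0.85, 0, -0.03, -0.04, -0.01], [-0.08, 0.7, 0, -0.03, -0.04, -0.01], [0, 0, 0, 0, 0, 0]]
  ],
  "claw": 50
}}

```text
clock: 3.42
eef_pos: [464.4, -69.2, 81.9]
tool_rot: [-1.589, -0.01, 1.241]
force: [-1.1, 1.3, 0.4]
width: 50.2
```

```bash
python3 - <<'E'
from h import *
from cell import readout,eyes
s=readout.read_state();print(s['eef_pos'],s['tool_rot'],s['width'])
d=eyes.get_image('wrist');cv2.imwrite('pics/w3.png',d['image'][:,:,::-1])
print(proj(d,[[417,-70.4,24],[494.2,-98.9,24],[455.6,-84.7,24]]))
plan([([455.6,-84.7,4.5],Rdown(69.7))])
E
```

```text
[464.4333575  -69.21432965  81.87014701] [-1.58875077 -0.00981895  1.2408293 ] 50.18962472809147
[[281.61702648 182.29077366]
 [282.24317121 328.70618329]
 [281.86053335 260.25554431]]
-> [455.6 -84.7   4.5] 3 rows
[[-0.16,0.66,0.05,0.08,0.09,0.04],[-0.16,0.66,0.04,0.08,0.09,0.04],[-0.15,0.66,0.04,0.08,0.09,0.04]]
```

View pics/w3.png

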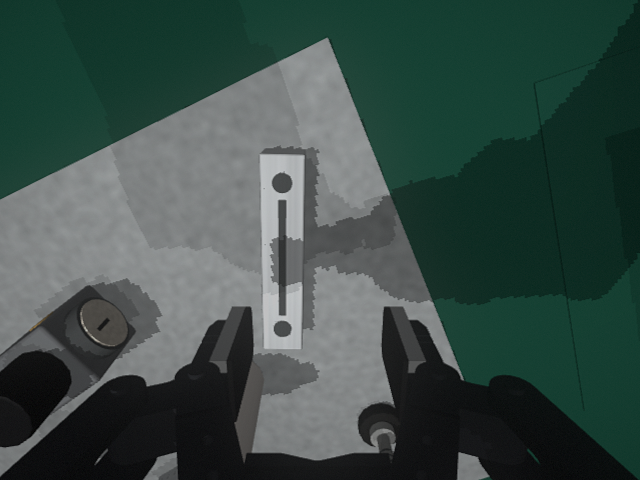

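Wrist view 3: bar holes at (282,182) and (282,328), exactly where my estimate projects, so the position is right. I'll centre laterally, then go down.

Request:
{"op": "apply_moves", "data": {
  "commands": [
    [[-0.45, 0.3, 0.13, 0.2, 0.2, 0.1], [0, 0, 0, 0, 0, 0]]
  ]
}}

```text
clock: 3.63
eef_pos: [457.0, -81.5, 73.3]
tool_rot: [-1.575, -0.004, 1.228]
force: [-0.6, -1.6, -0.2]
width: 49.9
```

```bash
python3 - <<'E'
from h import *
plan([([455.6,-84.7,4.5],Rdown(69.7))])
E
```

```text
-> [455.6 -84.7   4.5] 2 rows
[[-0.05,0.86,0.01,0.02,0.07,0.02],[-0.04,0.86,0.0,0.02,0.07,0.02]]
```

Request:
{"op": "apply_moves", "data": {
  "commands": [
    [[-0.1, 0.7, 0, 0.05, 0.15, 0.05], [-0.05, 0.7, 0, 0, 0.1, 0], [0, 0.2, 0, 0, 0, 0], [0, 0, 0, 0, 0, 0]]
  ]
}}

```text
clock: 3.97
eef_pos: [462.6, -80.8, 26.5]
tool_rot: [-1.579, -0.01, 1.214]
force: [-0.3, 0.1, 0.6]
width: 50.2
```

```bash
python3 - <<'E'
from h import *
plan([([455.6,-84.7,4.5],Rdown(69.7))])
E
```

```text
-> [455.6 -84.7   4.5] 1 rows
[[-0.16,0.55,0.13,0.09,-0.03,0.12]]
```

Request:
{"op": "apply_moves", "data": {
  "commands": [
    [[-0.2, 0.1, 0.16, 0.1, 0, 0.1], [-0.05, 0.3, 0.1, 0.05, 0, 0.05], [0, 0.2, 0.05, 0, 0, 0], [0, 0, 0, 0, 0, 0]]
  ]
}}

```text
clock: 4.3
eef_pos: [456.5, -80.5, 10.8]
tool_rot: [-1.58, -0.009, 1.221]
force: [0.2, -0.4, 0.2]
width: 50.1
```

```bash
python3 - <<'E'
from h import *
plan([([455.6,-84.7,4.5],Rdown(69.7))])
E
```

```text
-> [455.6 -84.7   4.5] 1 rows
[[-0.11,0.16,-0.01,0.1,0.05,0.1]]
```

Request:
{"op": "apply_moves", "data": {
  "commands": [
    [[-0.15, 0.2, 0, 0.2, 0.1, 0.2], [0, 0.06, 0, 0, 0, 0], [0, 0, 0, 0, 0, 0]]
  ]
}}

```text
clock: 4.55
eef_pos: [459.4, -83.0, 5.0]
tool_rot: [-1.569, 0.003, 1.216]
force: [0.3, 0.1, -0.8]
width: 49.8
```

Request:
{"op": "apply_moves", "data": {
  "commands": [
    [[0, 0, 0, 0, 0, 0], [0, 0, 0, 0, 0, 0], [0, 0, 0, 0, 0, 0], [0, 0, 0, 0, 0, 0], [0, 0, 0, 0, 0, 0]]
  ],
  "claw": 10
}}

```text
clock: 4.97
eef_pos: [461.7, -81.7, 8.5]
tool_rot: [-1.574, -0.002, 1.217]
force: [0.1, 0.7, -0.5]
width: 20.5
```

```bash
python3 - <<'E'
from h import *
from cell import readout
s=readout.read_state();print(s['eef_pos'],s['tool_rot'],s['width'],s['force'])
o=np.array([538,211.7,65]);A=Ro.from_euler('z',.08).as_matrix()@Ro.from_euler('y',-12,degrees=True).as_matrix()
print('tray tilt frame',A@[-28,0,0]+o,A@[-28,0,80]+o,'hi pts',A@[-28,0,150]+o)
q=A@[-28,0,120]+o;Q=Rdown(np.degrees(.08),12,np.degrees(.08));print('tool y vs normal',-Q[:,1],A[:,2],'tool x',Q[:,0],A[:,0])
plan([([480,-60,200],Rdown(60)),(q,Q)])
E
```

```text
[461.69308803 -81.66130089   8.52736794] [-1.57445368 -0.00205685  1.21679714] 20.512926509785235 [ 0.10560618  0.69260636 -0.51110839]
tray tilt frame [510.69946247 209.51128575  59.17847266] [494.11972422 208.18206982 137.43028072] hi pts [479.61245325 207.01900588 205.90061277]
tool y vs normal [-0.20724673 -0.0166152   0.9781476 ] [-0.20724673 -0.0166152   0.9781476 ] tool x [0.9750192  0.07816837 0.20791169] [0.9750192  0.07816837 0.20791169]
-> [480. -60. 200.] 5 rows
[[0.14,-0.96,-0.05,0.01,0.39,0.01],[0.14,-0.96,-0.05,0.01,0.39,0.01],[0.14,-0.96,-0.04,0.01,0.39,0.01],[0.14,-0.96,-0.04,0.01,0.39,0.01],[0.14,-0.96,-0.03,0.01,0.39,0.01]]
-> [485.82985509 207.51746185 176.55618475] 12 rows
[[0.49,0.05,0.27,-0.1,0.92,-0.18],[0.46,0.05,0.31,-0.1,0.92,-0.18],[0.44,0.06,0.34,-0.1,0.92,-0.18],[0.41,0.06,0.38,-0.1,0.92,-0.18],[0.38,0.07,0.41,-0.1,0.92,-0.18],[0.34,0.07,0.44,-0.1,0.92,-0.18],[0.3,0.07,0.47,-0.1,0.92,-0.18],[0.26,0.07,0.49,-0.1,0.92,-0.18],[0.22,0.07,0.51,-0.1,0.92,-0.18],[0.18,0.07,0.53,-0.1,0.92,-0.18],[0.14,0.07,0.54,-0.1,0.92,-0.18],[0.09,0.06,0.55,-0.1,0.92,-0.18]]
```

Request:
{"op": "apply_moves", "data": {
  "commands": [
    [[0, 0, 0, 0, 0, 0], [0, -0.4, 0, 0, 0, 0], [0.1, -0.96, 0, 0, 0.3, 0], [0.14, -0.96, 0, 0, 0.4, 0], [0.14, -0.96, 0, 0, 0.4, 0], [0.14, -0.96, 0, 0, 0.4, 0], [0.14, -0.96, 0, 0, 0.4, 0], [0, 0, 0, 0, 0, 0]]
  ]
}}

```text
clock: 5.63
eef_pos: [468.8, -58.4, 222.4]
tool_rot: [-1.562, 0.002, 1.035]
force: [1.0, -0.8, -1.6]
width: 20.5
```

```bash
python3 - <<'E'
from h import *
from cell import readout,eyes
s=readout.read_state();print(s['eef_pos'],s['tool_rot'],s['width'],s['force'])
d=eyes.get_image('wrist');cv2.imwrite('pics/w4.png',d['image'][:,:,::-1])
o=np.array([538,211.7,65]);A=Ro.from_euler('z',.08).as_matrix()@Ro.from_euler('y',-12,degrees=True).as_matrix()
plan([(A@[-28,-5,130]+o,Rdown(4.6,12,4.6))])
E
```

```text
[468.78244222 -58.43026986 222.35653777] [-1.56233519  0.00190117  1.03544543] 20.513029389235943 [ 0.95604524 -0.77147127 -1.57545702]
-> [484.15696128 202.36730133 186.33766075] 12 rows
[[0.49,0.07,0.24,-0.1,0.91,-0.19],[0.46,0.08,0.28,-0.1,0.91,-0.19],[0.44,0.08,0.32,-0.1,0.91,-0.19],[0.41,0.09,0.35,-0.1,0.91,-0.19],[0.38,0.09,0.39,-0.1,0.91,-0.19],[0.35,0.09,0.42,-0.1,0.91,-0.19],[0.31,0.09,0.44,-0.1,0.91,-0.19],[0.27,0.09,0.47,-0.1,0.91,-0.19],[0.23,0.09,0.49,-0.1,0.91,-0.19],[0.19,0.09,0.5,-0.1,0.91,-0.19],[0.15,0.09,0.52,-0.1,0.91,-0.19],[0.11,0.09,0.53,-0.1,0.91,-0.19]]
```

View pics/w4.png

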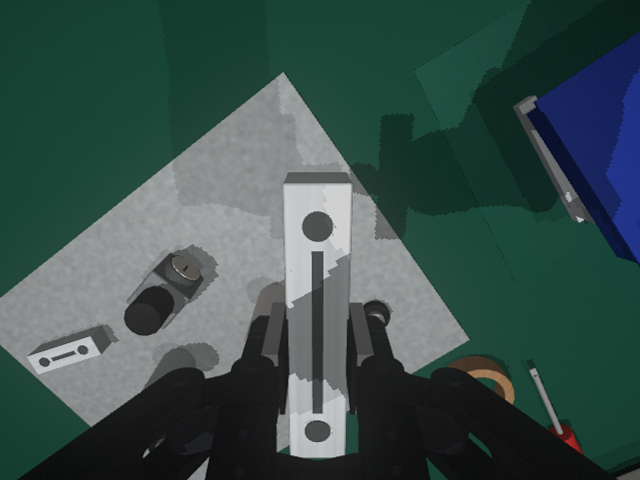

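Wrist view 4: the bar is held square between the pads, with holes at (317,226) and (317,431). I've viewed 8 pictures, so from here I'll rely on measurements.

Request:
{"op": "apply_moves", "data": {
  "commands": [
    [[0.49, 0.07, 0.24, -0.1, 0.91, -0.19], [0.46, 0.08, 0.28, -0.1, 0.91, -0.19], [0.44, 0.08, 0.32, -0.1, 0.91, -0.19], [0.41, 0.09, 0.35, -0.1, 0.91, -0.19], [0.38, 0.09, 0.39, -0.1, 0.91, -0.19], [0.35, 0.09, 0.42, -0.1, 0.91, -0.19], [0.31, 0.09, 0.44, -0.1, 0.91, -0.19], [0.27, 0.09, 0.47, -0.1, 0.91, -0.19]]
  ]
}}

```text
clock: 6.35
eef_pos: [475.3, 115.6, 190.2]
tool_rot: [-1.586, -0.13, 0.361]
force: [0.3, -0.2, -1.5]
width: 20.9
```

Request:
{"op": "apply_moves", "data": {
  "commands": [
    [[0.23, 0.09, 0.49, -0.1, 0.91, -0.19], [0.19, 0.09, 0.5, -0.1, 0.91, -0.19], [0.15, 0.09, 0.52, -0.1, 0.91, -0.19], [0.11, 0.09, 0.53, -0.1, 0.91, -0.19], [0, 0, 0, 0, 0, 0]]
  ]
}}

```text
clock: 6.77
eef_pos: [477.0, 208.0, 169.6]
tool_rot: [-1.571, -0.185, 0.024]
force: [0.9, 0.6, -1.0]
width: 20.9
```

```bash
cat >> h.py <<'E'
TO=np.array([538,211.7,65]);TA=Ro.from_euler('z',.08).as_matrix()@Ro.from_euler('y',-12,degrees=True).as_matrix()
def intray():
    from cell import readout
    s=readout.read_state();R=TA.T@Rt(s['tool_rot'])
    print('tcp in tray',np.round(TA.T@(s['eef_pos']-TO),1),'tool x',np.round(R[:,0],3),'down',np.round(R[:,1],3),'w',round(s['width'],1),'F',np.round(s['force'],1),'t',s['clock'])
def tplan(q,yaw=0): plan([(TA@np.array(q,float)+TO,TA@Rt([-np.pi/2,0,np.radians(yaw)]))])
E
python3 - <<'E'
from h import *
from cell import readout,eyes
W=eyes.get_image('wrist');s=readout.read_state()
intray();tplan([-28,-5,60])
# bar holes in this image, at plane tool y=-15.5
g=W['image'].min(2);K,R,t=cam(W);T=Rt(s['tool_rot'])
print(proj(W,[s['eef_pos']+T@np.array(v) for v in ([0,-15.5,45.8],[0,-15.5,-36.5])]))
E
```

```text
tcp in tray [-38.2  -1.4 115.4] tool x [ 0.998 -0.054 -0.024] down [-0.025 -0.013 -1.   ] w 20.3 F [-0.2 -0.6 -1.4] t 6.8167
-> [498.66423225 203.53036527 117.8673287 ] 2 rows
[[0.15,0.69,-0.03,0.08,-0.31,-0.14],[0.14,0.69,-0.04,0.08,-0.31,-0.14]]
[[317.53977755 230.94860152]
 [317.4128269  434.45099763]]
```

Request:
{"op": "apply_moves", "data": {
  "commands": [
    [[0.3, 0.5, -0.1, 0.15, -0.4, -0.2], [0.1, 0.5, -0.1, 0.1, -0.3, -0.1], [0.05, 0.2, 0, 0, 0, 0], [0, 0, 0, 0, 0, 0]]
  ]
}}

```text
clock: 7.15
eef_pos: [501.8, 195.0, 120.8]
tool_rot: [-1.572, -0.206, 0.097]
force: [0.4, 0.7, -0.5]
width: 20.3
```

```bash
python3 - <<'E'
from h import *
intray();tplan([-27,-6,20])
E
```

```text
tcp in tray [-25.  -13.8  62.4] tool x [ 1.     0.016 -0.004] down [-0.004  0.002 -1.   ] w 20.3 F [ 0.4  0.7 -0.5] t 7.15
-> [508.00903527 203.27633989  78.94933636] 2 rows
[[-0.02,0.53,0.1,-0.01,0.09,-0.02],[-0.02,0.53,0.1,-0.01,0.09,-0.02]]
```

Request:
{"op": "apply_moves", "data": {
  "commands": [
    [[-0.05, 0.4, 0.15, 0, 0.1, 0], [-0.03, 0.4, 0.12, 0, 0.1, 0], [0, 0.1, 0.05, 0, 0, 0], [0, 0, 0, 0, 0, 0]]
  ]
}}

```text
clock: 7.48
eef_pos: [503.9, 202.0, 83.3]
tool_rot: [-1.572, -0.202, 0.073]
force: [-0.3, 0.1, -1.0]
width: 20.6
```

```bash
python3 - <<'E'
from h import *
intray();tplan([-27,-6,7])
E
```

```text
tcp in tray [-30.3  -6.9  25.1] tool x [ 1.    -0.007 -0.008] down [-0.008 -0.003 -1.   ] w 20.6 F [-0.3  0.1 -1. ] t 7.4833
-> [510.70324274 203.49233748  66.23341755] 1 rows
[[0.08,0.45,0.03,0.03,-0.08,-0.09]]
```

Request:
{"op": "apply_moves", "data": {
  "commands": [
    [[0.12, 0.15, 0.05, 0.05, -0.1, -0.1], [0.05, 0.15, 0.03, 0, 0, 0], [0, 0.1, 0.03, 0, 0, 0], [0, 0, 0, 0, 0, 0]]
  ]
}}

```text
clock: 7.82
eef_pos: [513.9, 204.2, 69.8]
tool_rot: [-1.572, -0.211, 0.081]
force: [0.2, 0.1, -1.1]
width: 20.3
```

```bash
python3 - <<'E'
from h import *
intray();tplan([-27,-6,7])
E
```

```text
tcp in tray [-23.1  -5.5   9.8] tool x [1.    0.001 0.001] down [ 0.001 -0.001 -1.   ] w 20.3 F [ 0.2  0.1 -1.1] t 7.8167
-> [510.70324274 203.49233748  66.23341755] 1 rows
[[-0.1,0.07,-0.01,0.01,0.01,0.01]]
```

Request:
{"op": "apply_moves", "data": {
  "commands": [
    [[-0.15, 0.03, 0, 0, 0, 0], [-0.04, 0.03, 0, 0, 0, 0], [0, 0.03, 0, 0, 0, 0]]
  ]
}}

```text
clock: 8.07
eef_pos: [507.4, 203.1, 65.2]
tool_rot: [-1.574, -0.212, 0.081]
force: [-0.5, 0.1, -1.9]
width: 20.7
```

```bash
python3 - <<'E'
from h import *
intray()
E
```

```text
tcp in tray [-30.4  -6.1   6.7] tool x [1.    0.001 0.002] down [ 0.002 -0.002 -1.   ] w 20.7 F [-0.5  0.1 -1.9] t 8.0667
```

Request:
{"op": "apply_moves", "data": {
  "commands": [
    [[0.06, 0.03, 0, 0, 0, 0], [0, 0.03, 0, 0, 0, 0]]
  ]
}}

```text
clock: 8.23
eef_pos: [508.9, 203.2, 64.6]
tool_rot: [-1.571, -0.209, 0.081]
force: [-9.4, -0.6, 29.1]
width: 20.7
```

```bash
python3 - <<'E'
from h import *
intray()
E
```

```text
tcp in tray [-29.2  -6.1   5.8] tool x [ 1.     0.001 -0.   ] down [-0. -0. -1.] w 20.7 F [-9.4 -0.6 29.1] t 8.2333
```

Contact at 30 N with the height as expected (5.8 mm). Now a narrow release and a gentle lift.

Request:
{"op": "apply_moves", "data": {
  "commands": [
    [[0, 0, 0, 0, 0, 0], [0, 0, 0, 0, 0, 0], [0, 0, 0, 0, 0, 0]]
  ],
  "claw": 27
}}

```text
clock: 8.48
eef_pos: [510.5, 203.3, 66.1]
tool_rot: [-1.571, -0.212, 0.081]
force: [-0.6, 0.3, 0.6]
width: 26.9
```

Request:
{"op": "apply_moves", "data": {
  "commands": [
    [[0, -0.15, 0, 0, 0, 0], [0, -0.15, 0, 0, 0, 0], [0, -0.2, 0, 0, 0, 0]]
  ]
}}

```text
clock: 8.73
eef_pos: [506.5, 202.6, 86.0]
tool_rot: [-1.572, -0.211, 0.08]
force: [-0.6, 0.4, 0.2]
width: 27.1
```

```bash
python3 - <<'E'
from h import *
intray()
E
```

```text
tcp in tray [-27.1  -6.6  27.2] tool x [1.    0.    0.002] down [ 0.002 -0.001 -1.   ] w 27.1 F [-0.6  0.4  0.2] t 8.7333
```

```bash
python3 - <<'E'
from h import *
plan([(TA@[-27,-6,75]+TO,Rdown(4.6,12,4.6)),([540,60,240],Rdown(0)),([600,-270,250],Rdown(0))])
E
```

```text
-> [496.61046522 202.36250394 132.7474544 ] 2 rows
[[0.0,-0.6,0.01,0.0,-0.0,0.01],[0.0,-0.6,0.01,0.0,-0.0,0.01]]
-> [540.  60. 240.] 5 rows
[[0.27,-0.49,-0.73,-0.02,0.18,0.48],[0.26,-0.5,-0.72,-0.02,0.18,0.48],[0.25,-0.51,-0.72,-0.02,0.18,0.48],[0.24,-0.52,-0.72,-0.02,0.18,0.48],[0.23,-0.53,-0.71,-0.02,0.18,0.48]]
-> [ 600. -270.  250.] 9 rows
[[0.17,-0.03,-0.92,0.0,0.0,0.0],[0.17,-0.03,-0.92,0.0,0.0,0.0],[0.17,-0.03,-0.92,0.0,0.0,0.0],[0.17,-0.03,-0.92,0.0,0.0,0.0],[0.17,-0.03,-0.92,0.0,0.0,0.0],[0.17,-0.03,-0.92,0.0,0.0,0.0],[0.17,-0.03,-0.92,0.0,0.0,0.0],[0.17,-0.03,-0.92,0.0,0.0,0.0],[0.17,-0.03,-0.92,0.0,0.0,0.0]]
```

Request:
{"op": "apply_moves", "data": {
  "commands": [
    [[0, -0.6, 0, 0, 0, 0], [0, -0.7, 0, 0, 0, 0], [0.27, -0.5, -0.73, 0, 0.18, 0.48], [0.26, -0.5, -0.72, 0, 0.18, 0.48], [0.25, -0.51, -0.72, 0, 0.18, 0.48], [0.24, -0.52, -0.72, 0, 0.18, 0.48], [0.23, -0.53, -0.71, 0, 0.18, 0.48], [0.17, -0.03, -0.92, 0, 0, 0]]
  ],
  "claw": 60
}}

```text
clock: 9.4
eef_pos: [542.4, 27.8, 255.3]
tool_rot: [-1.566, 0.017, 0.021]
force: [2.1, -0.1, 0.1]
width: 59.9
```

Request:
{"op": "apply_moves", "data": {
  "commands": [
    [[0.17, -0.03, -0.92, 0, 0, 0], [0.17, -0.03, -0.92, 0, 0, 0], [0.17, -0.03, -0.92, 0, 0, 0], [0.17, -0.03, -0.92, 0, 0, 0], [0.17, -0.03, -0.92, 0, 0, 0], [0.17, -0.03, -0.92, 0, 0, 0], [0.17, -0.03, -0.92, 0, 0, 0], [0.17, -0.03, -0.92, 0, 0, 0]]
  ]
}}

```text
clock: 10.07
eef_pos: [603.9, -278.5, 270.8]
tool_rot: [-1.571, 0.016, 0.022]
force: [1.9, -0.8, 0.2]
width: 59.8
```

```bash
python3 - <<'E'
from h import *
from cell import readout,eyes
s=readout.read_state();print(s['eef_pos'],s['tool_rot'],s['width'])
d=eyes.get_image('wrist');pickle.dump(d,open('w5.pkl','wb'));cv2.imwrite('pics/w5.png',d['image'][:,:,::-1])
print(proj(d,[[612,-332,77],[594,-211,10],[463,-213,82]]))
E
```

```text
[ 603.93198825 -278.49843347  270.80566418] [-1.57129921  0.01578904  0.02193956] 59.78983442634443
[[328.42123097 265.28389067]
 [312.67610843 118.76938957]
 [142.30945503 120.86583251]]
```

View pics/w5.png

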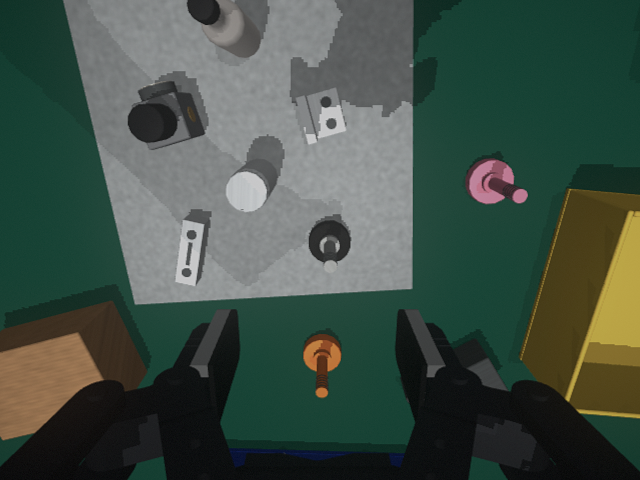

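Wrist view 5: foot disc centre (330,242), stud top (330,266). The regulator knob top is at (152,122) with the gauge above it at (157,90). Bracket base holes are at (326,102) and (331,124), with the upright on the left. Orange and pink look-alikes are clear of it. The bracket and regulator measurements need an enlarged crop.

```bash
python3 - <<'E'
from h import *
np.set_printoptions(precision=1,suppress=True)
W=pickle.load(open('w5.pkl','rb'))
print('stud',back(W,(330,266.5),77),'disc',back(W,(330,242),16),'knob',back(W,(152,122),82),'bottle',back(W,(203,8),142),'can',back(W,(248,190),82),'orange',back(W,(322,355),14))
print('sides x',back(W,(309,242),9),back(W,(351,242),9))
im=W['image'][:,:,::-1]
a=cv2.resize(im[75:150,285:355],None,fx=7,fy=7,interpolation=cv2.INTER_CUBIC);b=cv2.resize(im[65:155,120:215],(300,525),interpolation=cv2.INTER_CUBIC)
b=cv2.resize(im[65:155,120:215],None,fx=3.2,fy=3.2,interpolation=cv2.INTER_CUBIC);b=cv2.copyMakeBorder(b,0,525-b.shape[0],4,0,0)
cv2.imwrite('pics/crop5.png',np.hstack([a,b]))
p=[x for x in back(W,(330,266.5),77)]
plan([([p[0],p[1],150],Rdown(0)),([p[0],p[1],40],Rdown(0))])
E
```

```text
stud [ 613.4 -333.1   77. ] disc [ 614.2 -331.1   16. ] knob [ 470.5 -213.7   82. ] bottle [ 531.7 -145.2  142. ] can [ 543.9 -265.5   82. ] orange [ 609.7 -467.1   14. ]
sides x [ 592.6 -334.1    9. ] [ 636.2 -332.8    9. ]
-> [ 613.4 -333.1  150. ] 4 rows
[[0.08,0.76,-0.27,0.03,0.04,-0.04],[0.07,0.76,-0.27,0.03,0.04,-0.04],[0.07,0.76,-0.27,0.03,0.04,-0.04],[0.07,0.76,-0.27,0.03,0.04,-0.04]]
-> [ 613.4 -333.1   40. ] 3 rows
[[0.0,0.92,-0.0,0.0,0.0,0.0],[0.0,0.92,-0.0,0.0,0.0,0.0],[0.0,0.92,-0.0,0.0,0.0,0.0]]
```

View pics/crop5.png

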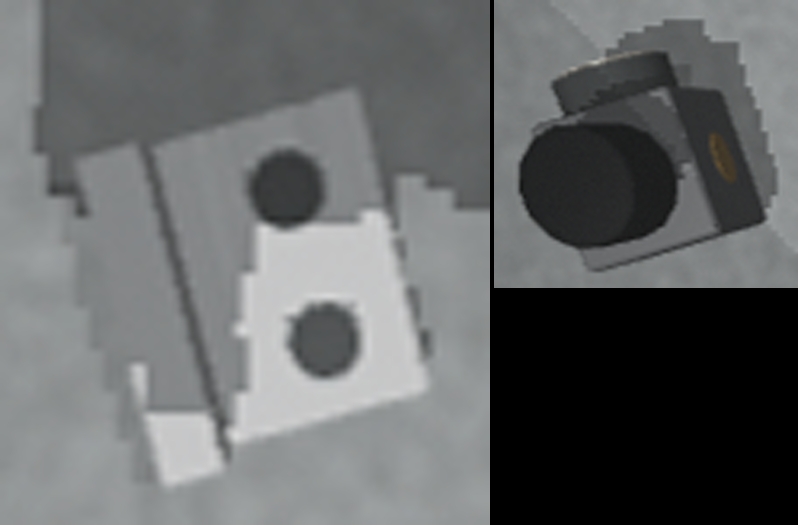

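Crop: bracket upright top edge runs crop (77,160)–(140,145)–(228,462)–(165,487). The base-plate far corners are (357,90) and (428,388). The regulator's body top edges are (675,88)–(722,232)–(590,270), and the gauge sticks out on the top side.

```bash
python3 - <<'E'
from h import *
np.set_printoptions(precision=1,suppress=True)
W=pickle.load(open('w5.pkl','rb'))
B=lambda u,v,z:back(W,(u/7+285,v/7+75),z)
G=lambda u,v,z:back(W,((u-494)/3.2+120,v/3.2+65),z)
ang=lambda a,b:np.degrees(np.arctan2(*(b-a)[1::-1]))
U=[B(77,160,46),B(140,145,46),B(228,462,46),B(165,487,46)];P=[B(357,90,10),B(428,388,10)]
print('upright',np.array(U),'sizes',np.linalg.norm(U[1]-U[0]),np.linalg.norm(U[2]-U[1]),'ang',ang(U[3],U[0]),ang(U[2],U[1]),'centre',np.mean(U,0))
print('base far',np.array(P),np.linalg.norm(P[1]-P[0]),ang(P[1],P[0]))
K=G(578,186,82);c=[G(675,88,50),G(722,232,50),G(590,270,50)]
print('knob',K,'body',np.array(c),[np.linalg.norm(c[1]-c[0]),np.linalg.norm(c[2]-c[1])],ang(c[1],c[0]),ang(c[1],c[2]),'gauge',G(613,85,46))
print('centre',(c[0]+c[2])/2)
E
```

```text
upright [[ 580.5 -193.    46. ]
 [ 588.1 -191.1   46. ]
 [ 599.5 -228.1   46. ]
 [ 591.7 -231.4   46. ]] sizes 7.814553520754196 38.73103144673348 ang 106.36663843104874 107.23853856681627 centre [ 590.  -210.9   46. ]
base far [[ 614.9 -183.2   10. ]
 [ 626.  -220.9   10. ]] 39.22961412559429 106.36487957835504
knob [ 465.9 -214.6   82. ] body [[ 480.8 -191.1   50. ]
 [ 490.4 -227.5   50. ]
 [ 453.4 -238.5   50. ]] [np.float64(37.623898513409095), np.float64(38.56205390212008)] 104.74412660209761 -163.4285664450042 gauge [ 463.  -190.7   46. ]
centre [ 467.1 -214.8   50. ]
```

Request:
{"op": "apply_moves", "data": {
  "commands": [
    [[0.08, 0.76, -0.3, 0.03, 0.2, -0.2], [0.08, 0.76, -0.3, 0.03, 0.04, -0.04], [0.08, 0.76, -0.3, 0.03, 0.04, -0.04], [0.07, 0.76, -0.27, 0.03, 0.04, -0.04], [0, 0, 0, 0, 0, 0]]
  ],
  "claw": 50
}}

```text
clock: 10.53
eef_pos: [613.5, -347.8, 151.5]
tool_rot: [-1.582, -0.017, -0.026]
force: [-1.1, 1.7, -1.0]
width: 50.1
```

```bash
python3 - <<'E'
from h import *
plan([([613.5,-332.5,95],Rdown(0)),([613.5,-332.5,36],Rdown(0))])
E
```

```text
-> [ 613.5 -332.5   95. ] 2 rows
[[-0.02,0.7,0.2,0.06,-0.15,0.09],[-0.01,0.7,0.2,0.06,-0.15,0.09]]
-> [ 613.5 -332.5   36. ] 2 rows
[[0.0,0.74,-0.0,0.0,0.0,0.0],[0.0,0.74,-0.0,0.0,0.0,0.0]]
```

Request:
{"op": "apply_moves", "data": {
  "commands": [
    [[0, 0.3, 0.35, 0.1, -0.3, 0.2], [0, 0.5, 0.1, 0, 0, 0], [0, 0.3, 0, 0, 0, 0], [0, 0, 0, 0, 0, 0]]
  ]
}}

```text
clock: 10.87
eef_pos: [614.9, -325.8, 108.2]
tool_rot: [-1.573, 0.004, 0.006]
force: [0.7, -0.2, 0.6]
width: 50.3
```

```bash
python3 - <<'E'
from h import *
plan([([613.5,-332.5,36],Rdown(0))])
E
```

```text
-> [ 613.5 -332.5   36. ] 2 rows
[[-0.01,0.9,-0.08,0.01,0.04,-0.02],[-0.02,0.9,-0.08,0.01,0.04,-0.02]]
```

Request:
{"op": "apply_moves", "data": {
  "commands": [
    [[-0.02, 0.5, -0.15, 0, 0, 0], [-0.02, 0.5, -0.05, 0, 0, 0], [0, 0.3, 0, 0, 0, 0], [0, 0, 0, 0, 0, 0]]
  ]
}}

```text
clock: 11.2
eef_pos: [618.4, -330.0, 60.5]
tool_rot: [-1.575, -0.002, 0.016]
force: [0.2, 0.9, -0.4]
width: 49.7
```

```bash
python3 - <<'E'
from h import *
plan([([613.5,-332.5,36],Rdown(0))])
E
```

```text
-> [ 613.5 -332.5   36. ] 1 rows
[[-0.12,0.61,-0.06,0.05,0.18,0.02]]
```

Request:
{"op": "apply_moves", "data": {
  "commands": [
    [[-0.15, 0.3, -0.06, 0.05, 0, 0], [-0.05, 0.3, -0.03, 0, 0, 0], [-0.03, 0.1, 0, 0, 0, 0], [0, 0, 0, 0, 0, 0]]
  ]
}}

```text
clock: 11.53
eef_pos: [610.8, -333.9, 33.8]
tool_rot: [-1.572, -0.006, 0.018]
force: [-0.9, -0.2, 0.3]
width: 50.2
```

Request:
{"op": "apply_moves", "data": {
  "commands": [
    [[0, 0, 0, 0, 0, 0], [0, 0, 0, 0, 0, 0], [0, 0, 0, 0, 0, 0], [0, 0, 0, 0, 0, 0], [0, 0, 0, 0, 0, 0], [0, 0, 0, 0, 0, 0]]
  ],
  "claw": 3
}}

```text
clock: 12.03
eef_pos: [611.5, -334.6, 35.3]
tool_rot: [-1.573, -0.008, 0.018]
force: [-0.9, -0.4, -1.4]
width: 10.2
```

```bash
python3 - <<'E'
from h import *
from cell import readout
s=readout.read_state();print(s['eef_pos'],s['tool_rot'],s['width'],s['force'])
p=s['eef_pos']
plan([([p[0]-20,p[1]+30,230],Rdown(0)),([570,-60,240],Rdown(0)),(TA@[24,-60,150]+TO,Rdown(4.6,12,4.6))])
E
```

```text
[ 611.45916273 -334.55916426   35.27500742] [-1.57329889 -0.00783924  0.01786507] 10.247176750387561 [-0.94784408 -0.42439174 -1.38839901]
-> [ 591.45916273 -304.55916426  230.        ] 6 rows
[[-0.07,-0.81,0.12,0.0,0.03,0.02],[-0.08,-0.81,0.12,0.0,0.03,0.02],[-0.08,-0.81,0.12,0.0,0.03,0.02],[-0.08,-0.81,0.12,0.0,0.03,0.02],[-0.08,-0.81,0.12,0.0,0.03,0.02],[-0.08,-0.81,0.12,0.0,0.03,0.02]]
-> [570. -60. 240.] 7 rows
[[-0.08,-0.04,0.87,0.0,0.0,0.0],[-0.08,-0.04,0.87,0.0,0.0,0.0],[-0.08,-0.04,0.87,0.0,0.0,0.0],[-0.08,-0.04,0.87,0.0,0.0,0.0],[-0.08,-0.04,0.87,0.0,0.0,0.0],[-0.08,-0.04,0.87,0.0,0.0,0.0],[-0.08,-0.04,0.87,0.0,0.0,0.0]]
-> [535.10833315 151.27565854 216.71202069] 6 rows
[[-0.15,0.1,0.88,0.02,-0.15,-0.4],[-0.14,0.09,0.88,0.02,-0.15,-0.4],[-0.13,0.09,0.88,0.02,-0.15,-0.4],[-0.12,0.09,0.89,0.02,-0.15,-0.4],[-0.11,0.08,0.89,0.02,-0.15,-0.4],[-0.1,0.08,0.89,0.02,-0.15,-0.4]]
```

Request:
{"op": "apply_moves", "data": {
  "commands": [
    [[0, -0.5, 0, 0, 0, 0], [-0.07, -0.85, 0.05, 0, 0.03, 0.02], [-0.08, -0.85, 0.1, 0, 0.03, 0.02], [-0.08, -0.85, 0.12, 0, 0.03, 0.02], [-0.08, -0.85, 0.12, 0, 0.03, 0.02], [-0.08, -0.85, 0.2, 0, 0.03, 0.02], [-0.08, -0.3, 0.87, 0, 0, 0], [-0.08, -0.04, 0.87, 0, 0, 0]]
  ]
}}

```text
clock: 12.7
eef_pos: [583.4, -247.4, 244.6]
tool_rot: [-1.576, 0.008, -0.009]
force: [1.0, 0.7, -2.1]
width: 10.5
```

Request:
{"op": "apply_moves", "data": {
  "commands": [
    [[-0.08, -0.04, 0.87, 0, 0, 0], [-0.08, -0.04, 0.87, 0, 0, 0], [-0.08, -0.04, 0.87, 0, 0, 0], [-0.08, -0.04, 0.87, 0, 0, 0], [-0.08, -0.04, 0.87, 0, 0, 0], [-0.15, 0.05, 0.88, 0.02, -0.15, -0.4], [-0.14, 0.09, 0.88, 0.02, -0.15, -0.4], [-0.13, 0.09, 0.88, 0.02, -0.15, -0.4]]
  ]
}}

```text
clock: 13.37
eef_pos: [552.5, 42.4, 246.0]
tool_rot: [-1.574, -0.11, 0.027]
force: [0.8, 1.2, -1.8]
width: 10.6
```

```bash
python3 - <<'E'
from h import *
intray();tplan([24,-60,100])
E
```

```text
tcp in tray [  38.6 -170.   176.9] tool x [ 0.994 -0.052 -0.099] down [-0.1   -0.009 -0.995] w 10.6 F [ 0.8  1.2 -1.8] t 13.3667
-> [545.47066956 152.1064185  167.80464065] 4 rows
[[-0.08,0.48,0.69,0.03,-0.15,-0.29],[-0.08,0.48,0.69,0.03,-0.15,-0.29],[-0.08,0.48,0.69,0.03,-0.15,-0.29],[-0.09,0.48,0.69,0.03,-0.15,-0.29]]
```

Request:
{"op": "apply_moves", "data": {
  "commands": [
    [[-0.08, 0.2, 0.8, 0.03, -0.2, -0.35], [-0.08, 0.4, 0.8, 0.03, -0.2, -0.35], [-0.08, 0.48, 0.69, 0.03, -0.2, -0.35], [-0.09, 0.48, 0.4, 0.03, -0.2, -0.35], [0, 0.2, 0, 0, 0, 0], [0, 0, 0, 0, 0, 0]]
  ]
}}

```text
clock: 13.87
eef_pos: [539.4, 167.3, 171.9]
tool_rot: [-1.568, -0.235, 0.118]
force: [0.5, -0.1, -1.0]
width: 10.4
```

```bash
python3 - <<'E'
from h import *
intray();tplan([24,-60,60])
E
```

```text
tcp in tray [ 20.1 -44.4 105. ] tool x [0.999 0.036 0.025] down [ 0.025  0.011 -1.   ] w 10.4 F [ 0.5 -0.1 -1. ] t 13.8667
-> [553.76053869 152.77102646 128.67873662] 2 rows
[[0.03,0.56,-0.2,-0.06,0.21,0.14],[0.04,0.56,-0.2,-0.06,0.21,0.14]]
```

Request:
{"op": "apply_moves", "data": {
  "commands": [
    [[0.05, 0.3, -0.35, -0.1, 0.3, 0.2], [0.05, 0.5, -0.05, -0.05, 0.1, 0.1], [0, 0.4, 0, 0, 0, 0], [0, 0, 0, 0, 0, 0]]
  ]
}}

```text
clock: 14.2
eef_pos: [559.8, 147.8, 128.1]
tool_rot: [-1.574, -0.211, 0.075]
force: [-0.7, -0.4, -1.1]
width: 10.4
```

```bash
python3 - <<'E'
from h import *
intray();tplan([24,-60,36])
E
```

```text
tcp in tray [ 29.4 -65.5  58.3] tool x [ 1.    -0.005  0.002] down [ 0.002 -0.004 -1.   ] w 10.4 F [-0.7 -0.4 -1.1] t 14.2
-> [558.73446016 153.16979124 105.20319421] 1 rows
[[-0.14,0.56,0.14,0.05,-0.06,0.02]]
```

Request:
{"op": "apply_moves", "data": {
  "commands": [
    [[-0.12, 0, 0.17, 0.05, -0.06, 0], [-0.03, 0.2, 0.06, 0, 0, 0], [0, 0.2, 0.03, 0, 0, 0], [0, 0, 0, 0, 0, 0]]
  ]
}}

```text
clock: 14.53
eef_pos: [559.4, 154.9, 113.9]
tool_rot: [-1.57, -0.216, 0.074]
force: [-0.4, 1.0, -1.8]
width: 10.4
```

```bash
python3 - <<'E'
from h import *
intray();tplan([24,-58,34])
E
```

```text
tcp in tray [ 26.6 -58.3  44.3] tool x [ 1.    -0.006  0.007] down [ 0.007 -0.001 -1.   ] w 10.4 F [-0.4  1.  -1.8] t 14.5333
-> [558.98912423 155.19662505 103.246899  ] 1 rows
[[-0.07,0.26,0.01,0.01,-0.06,0.08]]
```

Request:
{"op": "apply_moves", "data": {
  "commands": [
    [[-0.03, 0.1, 0.01, 0, 0, 0.1], [0, 0.08, 0.01, 0, 0, 0], [0, 0.04, 0, 0, 0, 0]]
  ]
}}

```text
clock: 14.78
eef_pos: [560.5, 156.4, 105.4]
tool_rot: [-1.57, -0.208, 0.075]
force: [0.3, -0.2, -1.7]
width: 10.6
```

```bash
python3 - <<'E'
from h import *
intray()
E
```

```text
tcp in tray [ 26.  -56.9  35.8] tool x [ 1.    -0.005 -0.001] down [-0.001  0.    -1.   ] w 10.6 F [ 0.3 -0.2 -1.7] t 14.7833
```

Request:
{"op": "apply_moves", "data": {
  "commands": [
    [[0, 0.03, 0, 0, 0, 0], [0, 0.03, 0, 0, 0, 0]]
  ]
}}

```text
clock: 14.95
eef_pos: [561.1, 156.7, 102.8]
tool_rot: [-1.57, -0.209, 0.075]
force: [0.3, -1.0, -1.2]
width: 10.7
```

```bash
python3 - <<'E'
from h import *
intray()
E
```

```text
tcp in tray [ 26.1 -56.7  33.1] tool x [ 1.    -0.005 -0.001] down [-0.001  0.    -1.   ] w 10.7 F [ 0.3 -1.  -1.2] t 14.95
```

Request:
{"op": "apply_moves", "data": {
  "commands": [
    [[0, 0.02, 0, 0, 0, 0]]
  ]
}}

```text
clock: 15.03
eef_pos: [561.3, 156.8, 102.4]
tool_rot: [-1.569, -0.209, 0.075]
force: [-5.9, 0.1, 15.2]
width: 10.3
```

Request:
{"op": "apply_moves", "data": {
  "commands": [
    [[0, 0.02, 0, 0, 0, 0]]
  ]
}}

```text
clock: 15.12
eef_pos: [561.3, 156.9, 102.4]
tool_rot: [-1.568, -0.209, 0.075]
force: [-6.7, -1.1, 13.3]
width: 10.2
```

```bash
python3 - <<'E'
from h import *
intray()
E
```

```text
tcp in tray [ 26.2 -56.5  32.7] tool x [ 1.    -0.005 -0.001] down [-0.001  0.002 -1.   ] w 10.2 F [-6.7 -1.1 13.3] t 15.1167
```

Request:
{"op": "apply_moves", "data": {
  "commands": [
    [[0, 0, 0, 0, 0, 0], [0, 0, 0, 0, 0, 0], [0, 0, 0, 0, 0, 0], [0, -0.1, 0, 0, 0, 0], [0, -0.3, 0, 0, 0, 0], [0, -0.4, 0, 0, 0, 0], [0, -0.5, 0, 0, 0, 0]]
  ],
  "claw": 40
}}

```text
clock: 15.7
eef_pos: [549.8, 154.9, 153.2]
tool_rot: [-1.569, -0.206, 0.074]
force: [1.1, -0.1, 0.5]
width: 40.1
```

```bash
python3 - <<'E'
from h import *
intray();plan([(TA@[24,-58,130]+TO,Rdown(4.6,12,4.6)),([570,-40,235],Rdown(10)),([590,-211,150],Rdown(16.4))])
E
```

```text
tcp in tray [ 25.4 -57.5  84.7] tool x [ 1.    -0.006 -0.004] down [-0.004  0.    -1.   ] w 40.1 F [ 1.1 -0.1  0.5] t 15.7
-> [539.09343833 153.60156593 197.14906868] 2 rows
[[-0.02,-0.57,-0.01,-0.0,-0.04,-0.02],[-0.02,-0.57,-0.01,-0.0,-0.04,-0.02]]
-> [570. -40. 235.] 6 rows
[[0.1,-0.14,-0.81,0.02,-0.18,0.4],[0.08,-0.15,-0.82,0.02,-0.18,0.4],[0.06,-0.15,-0.82,0.02,-0.18,0.4],[0.04,-0.15,-0.82,0.02,-0.18,0.4],[0.02,-0.15,-0.82,0.02,-0.18,0.4],[0.01,-0.16,-0.82,0.02,-0.18,0.4]]
-> [ 590. -211.  150.] 5 rows
[[-0.05,0.42,-0.86,0.0,-0.26,0.0],[-0.07,0.42,-0.86,0.0,-0.26,0.0],[-0.09,0.42,-0.86,0.0,-0.26,0.0],[-0.11,0.42,-0.85,0.0,-0.26,0.0],[-0.13,0.42,-0.85,0.0,-0.26,0.0]]
```

Request:
{"op": "apply_moves", "data": {
  "commands": [
    [[0, -0.6, 0, 0, 0, 0], [0, -0.7, 0, 0, 0, 0], [0.1, -0.3, -0.81, 0, -0.18, 0.4], [0.08, -0.3, -0.82, 0, -0.18, 0.4], [0.06, -0.2, -0.82, 0, -0.18, 0.4], [0.06, -0.15, -0.82, 0, -0.2, 0.4], [0.06, -0.15, -0.82, 0, -0.2, 0.4], [0, -0.1, -0.82, 0, -0.2, 0.4]]
  ]
}}

```text
clock: 16.37
eef_pos: [567.9, -31.9, 262.4]
tool_rot: [-1.574, 0.013, 0.203]
force: [1.4, 0.4, -0.7]
width: 40.4
```

Request:
{"op": "apply_moves", "data": {
  "commands": [
    [[-0.03, 0.2, -0.86, 0, -0.26, 0], [-0.05, 0.2, -0.86, 0, -0.26, 0], [-0.09, 0.2, -0.86, 0, -0.26, 0], [-0.1, 0.2, -0.85, 0, -0.26, 0], [0, 0, 0, 0, 0, 0]]
  ]
}}

```text
clock: 16.78
eef_pos: [592.6, -184.0, 233.4]
tool_rot: [-1.583, 0.01, 0.293]
force: [-0.8, -1.5, 0.2]
width: 40.0
```

```bash
python3 - <<'E'
from h import *
from cell import eyes
d=eyes.get_image('wrist');pickle.dump(d,open('w6.pkl','wb'))
plan([([590,-211,110],Rdown(16.4)),([590,-211,20],Rdown(16.4))])
E
```

```text
-> [ 590. -211.  110.] 4 rows
[[-0.06,0.77,-0.17,0.03,0.02,-0.03],[-0.07,0.77,-0.17,0.03,0.02,-0.03],[-0.07,0.77,-0.17,0.03,0.02,-0.03],[-0.07,0.77,-0.18,0.03,0.02,-0.03]]
-> [ 590. -211.   20.] 3 rows
[[0.0,0.75,-0.0,0.0,0.0,0.0],[0.0,0.75,-0.0,0.0,0.0,0.0],[0.0,0.75,-0.0,0.0,0.0,0.0]]
```

Request:
{"op": "apply_moves", "data": {
  "commands": [
    [[-0.1, 0.7, -0.25, 0, 0.05, -0.1], [-0.1, 0.77, -0.2, 0, 0.02, -0.03], [-0.1, 0.77, -0.17, 0, 0.02, -0.03], [-0.1, 0.6, -0.1, 0, 0.02, -0.03], [0, 0, 0, 0, 0, 0]]
  ]
}}

```text
clock: 17.25
eef_pos: [589.6, -210.6, 119.2]
tool_rot: [-1.581, -0.014, 0.287]
force: [-1.0, 0.9, -0.3]
width: 39.7
```

```bash
python3 - <<'E'
from h import *
plan([([590,-211,70],Rdown(16.4)),([590,-211,20],Rdown(16.4))])
E
```

```text
-> [ 590. -211.   70.] 2 rows
[[-0.0,0.62,-0.0,0.06,0.0,0.08],[-0.0,0.62,-0.0,0.06,0.0,0.08]]
-> [ 590. -211.   20.] 2 rows
[[0.0,0.62,-0.0,0.0,0.0,0.0],[0.0,0.62,-0.0,0.0,0.0,0.0]]
```

Request:
{"op": "apply_moves", "data": {
  "commands": [
    [[-0.03, 0.4, 0, 0.08, 0, 0.1], [-0.03, 0.4, 0, 0.05, 0, 0.05], [-0.03, 0.4, 0, 0, 0, 0], [0, 0.2, 0, 0, 0, 0], [0, 0, 0, 0, 0, 0]]
  ]
}}

```text
clock: 17.67
eef_pos: [590.3, -205.9, 64.5]
tool_rot: [-1.568, -0.005, 0.293]
force: [0.2, 0.8, -0.1]
width: 40.1
```

```bash
python3 - <<'E'
from h import *
plan([([590,-211,20],Rdown(16.4))])
E
```

```text
-> [ 590. -211.   20.] 2 rows
[[-0.02,0.56,-0.06,-0.01,0.04,0.03],[-0.02,0.56,-0.06,-0.01,0.04,0.03]]
```

Request:
{"op": "apply_moves", "data": {
  "commands": [
    [[-0.04, 0.35, -0.1, 0, -0.05, 0.05], [-0.03, 0.35, -0.05, 0, -0.05, 0], [-0.03, 0.25, 0, 0, 0, 0], [-0.02, 0.1, 0, 0, 0, 0], [0, 0, 0, 0, 0, 0]]
  ]
}}

```text
clock: 18.08
eef_pos: [590.2, -212.8, 21.2]
tool_rot: [-1.571, -0.004, 0.305]
force: [-0.4, -0.9, 0.4]
width: 40.1
```

```bash
python3 - <<'E'
from h import *
from cell import eyes
d=eyes.get_image('wrist');cv2.imwrite('pics/w7.png',d['image'][:,:,::-1])
print(proj(d,[[580.5,-193,46],[588.1,-191.1,46],[599.5,-228.1,46],[591.7,-231.4,46]]).round())
plan([([590,-211,18],Rdown(16.4))])
E
```

```text
[[307. 304.]
 [332. 305.]
 [330. 405.]
 [306. 407.]]
-> [ 590. -211.   18.] 1 rows
[[0.01,0.09,0.04,-0.0,0.22,0.05]]
```

Request:
{"op": "apply_moves", "data": {
  "commands": [
    [[0, 0.08, 0.03, 0, 0.25, 0.05], [0, 0, 0, 0, 0, 0]]
  ]
}}

```text
clock: 18.3
eef_pos: [590.1, -211.9, 18.5]
tool_rot: [-1.571, -0.0, 0.28]
force: [-0.5, -0.2, 0.1]
width: 39.7
```

Request:
{"op": "apply_moves", "data": {
  "commands": [
    [[0, 0, 0, 0, 0, 0], [0, 0, 0, 0, 0, 0], [0, 0, 0, 0, 0, 0], [0, 0, 0, 0, 0, 0], [0, 0, 0, 0, 0, 0]]
  ],
  "claw": 1
}}

```text
clock: 18.72
eef_pos: [591.2, -212.2, 20.1]
tool_rot: [-1.573, -0.002, 0.281]
force: [0.2, -0.2, -1.4]
width: 6.8
```

```bash
python3 - <<'E'
from h import *
from cell import readout
s=readout.read_state();print(s['eef_pos'],s['tool_rot'],s['width'],s['force'])
p=s['eef_pos']
plan([([p[0],p[1]+15,200],Rdown(16)),([575,-40,240],Rdown(10)),(TA@[14,0,120]+TO,Rdown(4.6,12,4.6))])
E
```

```text
[ 591.22196216 -212.22129962   20.07877869] [-1.57285263 -0.00248125  0.28069534] 6.8292491931089705 [ 0.21343553 -0.2430981  -1.35820886]
-> [ 591.22196216 -197.22129962  200.        ] 5 rows
[[0.02,-0.9,0.07,0.0,0.0,0.01],[0.02,-0.9,0.07,0.0,0.0,0.01],[0.02,-0.9,0.07,0.0,0.0,0.01],[0.02,-0.9,0.07,0.0,0.0,0.01],[0.02,-0.9,0.07,0.0,0.0,0.01]]
-> [575. -40. 240.] 5 rows
[[0.14,-0.2,0.78,-0.0,0.24,-0.0],[0.12,-0.2,0.78,-0.0,0.24,-0.0],[0.11,-0.2,0.78,-0.0,0.24,-0.0],[0.09,-0.2,0.79,-0.0,0.24,-0.0],[0.07,-0.2,0.79,-0.0,0.24,-0.0]]
-> [526.78066138 210.80053323 185.28847576] 7 rows
[[-0.01,0.2,0.91,-0.02,0.15,-0.34],[-0.03,0.19,0.91,-0.02,0.15,-0.34],[-0.05,0.19,0.91,-0.02,0.15,-0.34],[-0.07,0.19,0.91,-0.02,0.15,-0.34],[-0.09,0.18,0.91,-0.02,0.15,-0.34],[-0.1,0.18,0.91,-0.02,0.15,-0.34],[-0.12,0.18,0.91,-0.02,0.15,-0.34]]
```

Request:
{"op": "apply_moves", "data": {
  "commands": [
    [[0, -0.4, 0, 0, 0, 0], [0.02, -0.85, 0.05, 0, 0, 0], [0.02, -0.9, 0.07, 0, 0, 0], [0.02, -0.9, 0.07, 0, 0, 0], [0.02, -0.9, 0.07, 0, 0, 0], [0.02, -0.9, 0.07, 0, 0, 0], [0.1, -0.4, 0.78, 0, 0.24, 0], [0.1, -0.2, 0.78, 0, 0.24, 0]]
  ]
}}

```text
clock: 19.38
eef_pos: [578.6, -141.9, 244.7]
tool_rot: [-1.574, 0.005, 0.224]
force: [2.1, 1.7, -1.3]
width: 6.8
```

Request:
{"op": "apply_moves", "data": {
  "commands": [
    [[0.11, -0.1, 0.78, 0, 0.24, 0], [0.09, 0, 0.85, 0, 0.2, -0.2], [0.05, 0, 0.9, 0, 0.2, -0.3], [-0.01, 0, 0.91, 0, 0.15, -0.34], [-0.03, 0.1, 0.91, 0, 0.15, -0.34], [-0.05, 0.1, 0.91, 0, 0.15, -0.34], [-0.07, 0.1, 0.91, 0, 0.15, -0.34], [0, 0, 0, 0, 0, 0]]
  ]
}}

```text
clock: 20.05
eef_pos: [539.9, 118.8, 239.2]
tool_rot: [-1.563, -0.172, 0.114]
force: [-0.7, 0.4, -1.8]
width: 6.8
```

```bash
python3 - <<'E'
from h import *
intray();tplan([14,-2,120])
E
```

```text
tcp in tray [ 30.8 -92.7 171.5] tool x [ 0.999  0.034 -0.037] down [-0.038  0.014 -0.999] w 6.8 F [-0.7  0.4 -1.8] t 20.05
-> [526.94049077 208.80692982 185.28847576] 3 rows
[[-0.1,0.44,0.75,-0.06,0.13,-0.14],[-0.11,0.44,0.75,-0.06,0.13,-0.14],[-0.13,0.43,0.76,-0.06,0.13,-0.14]]
```

Request:
{"op": "apply_moves", "data": {
  "commands": [
    [[-0.15, 0.2, 0.85, -0.06, 0.15, -0.15], [-0.15, 0.4, 0.85, -0.06, 0.13, -0.14], [-0.13, 0.5, 0.7, -0.06, 0.13, -0.14], [0, 0.3, 0, 0, 0, 0], [0, 0, 0, 0, 0, 0]]
  ]
}}

```text
clock: 20.47
eef_pos: [523.4, 216.1, 182.0]
tool_rot: [-1.569, -0.213, 0.081]
force: [-0.4, -0.7, 0.3]
width: 7.0
```

```bash
python3 - <<'E'
from h import *
intray();tplan([14,-2,60])
E
```

```text
tcp in tray [ 10.5   5.6 117.4] tool x [1.    0.001 0.004] down [ 0.004  0.002 -1.   ] w 7.0 F [-0.4 -0.7  0.3] t 20.4667
-> [539.37529446 209.80384177 126.59961972] 2 rows
[[0.04,0.72,-0.1,-0.01,0.01,0.02],[0.04,0.72,-0.1,-0.01,0.01,0.02]]
```

Request:
{"op": "apply_moves", "data": {
  "commands": [
    [[0.05, 0.5, -0.1, 0, 0, 0], [0.03, 0.5, 0, 0, 0, 0], [0, 0.4, 0, 0, 0, 0], [0, 0.15, 0, 0, 0, 0], [0, 0, 0, 0, 0, 0]]
  ]
}}

```text
clock: 20.88
eef_pos: [541.9, 212.3, 122.5]
tool_rot: [-1.568, -0.215, 0.081]
force: [-0.3, 0.4, -0.6]
width: 7.0
```

```bash
python3 - <<'E'
from h import *
intray();tplan([14,-2,20])
E
```

```text
tcp in tray [15.8  0.3 55.5] tool x [1.    0.001 0.005] down [ 0.005  0.003 -1.   ] w 7.0 F [-0.3  0.4 -0.6] t 20.8833
-> [547.66516359 210.46844973  87.47371569] 1 rows
[[-0.05,0.89,-0.06,-0.04,0.01,0.06]]
```

Request:
{"op": "apply_moves", "data": {
  "commands": [
    [[-0.02, 0.3, 0, -0.03, 0, 0.06], [0, 0.3, 0, 0, 0, 0], [0, 0.15, 0, 0, 0, 0], [0, 0, 0, 0, 0, 0]]
  ]
}}

```text
clock: 21.22
eef_pos: [550.3, 211.2, 94.6]
tool_rot: [-1.569, -0.214, 0.078]
force: [-0.0, -0.1, -0.8]
width: 6.8
```

```bash
python3 - <<'E'
from h import *
intray()
E
```

```text
tcp in tray [18.1 -1.5 26.4] tool x [ 1.    -0.002  0.004] down [ 0.004  0.001 -1.   ] w 6.8 F [-0.  -0.1 -0.8] t 21.2167
```

Request:
{"op": "apply_moves", "data": {
  "commands": [
    [[-0.03, 0.08, 0, 0, 0, 0.04], [0, 0.06, 0, 0, 0, 0], [0, 0.03, 0, 0, 0, 0]]
  ]
}}

```text
clock: 21.47
eef_pos: [551.3, 211.1, 88.5]
tool_rot: [-1.569, -0.211, 0.077]
force: [0.6, 0.4, -0.4]
width: 6.8
```

Request:
{"op": "apply_moves", "data": {
  "commands": [
    [[0, 0.02, 0, 0, 0, 0]]
  ]
}}

```text
clock: 21.55
eef_pos: [551.6, 211.2, 87.8]
tool_rot: [-1.569, -0.212, 0.077]
force: [-0.6, 0.1, -1.2]
width: 7.1
```

```bash
python3 - <<'E'
from h import *
intray()
E
```

```text
tcp in tray [17.9 -1.6 19.5] tool x [ 1.    -0.003  0.002] down [ 0.002  0.001 -1.   ] w 7.1 F [-0.6  0.1 -1.2] t 21.55
```

Request:
{"op": "apply_moves", "data": {
  "commands": [
    [[0, 0.03, 0, 0, 0, 0]]
  ]
}}

```text
clock: 21.63
eef_pos: [552.0, 211.3, 86.9]
tool_rot: [-1.569, -0.212, 0.077]
force: [-0.1, -0.7, -0.9]
width: 7.1
```

Request:
{"op": "apply_moves", "data": {
  "commands": [
    [[0, 0.02, 0, 0, 0, 0]]
  ]
}}

```text
clock: 21.72
eef_pos: [552.2, 211.5, 86.2]
tool_rot: [-1.569, -0.212, 0.078]
force: [-0.5, -0.2, -0.2]
width: 6.9
```

```bash
python3 - <<'E'
from h import *
intray()
E
```

```text
tcp in tray [18.2 -1.4 17.8] tool x [ 1.    -0.002  0.003] down [ 0.003  0.002 -1.   ] w 6.9 F [-0.5 -0.2 -0.2] t 21.7167
```

Request:
{"op": "apply_moves", "data": {
  "commands": [
    [[0, 0.02, 0, 0, 0, 0]]
  ]
}}

```text
clock: 21.8
eef_pos: [552.2, 211.5, 86.1]
tool_rot: [-1.568, -0.213, 0.077]
force: [-7.0, -1.0, 16.4]
width: 6.8
```

Request:
{"op": "apply_moves", "data": {
  "commands": [
    [[0, 0.01, 0, 0, 0, 0]]
  ]
}}

```text
clock: 21.88
eef_pos: [552.2, 211.4, 86.2]
tool_rot: [-1.567, -0.213, 0.077]
force: [-0.9, -0.1, 0.5]
width: 6.9
```

```bash
python3 - <<'E'
from h import *
intray()
E
```

```text
tcp in tray [18.2 -1.4 17.8] tool x [ 1.    -0.003  0.003] down [ 0.003  0.003 -1.   ] w 6.9 F [-0.9 -0.1  0.5] t 21.8833
```

Request:
{"op": "apply_moves", "data": {
  "commands": [
    [[0, 0, 0, 0, 0, 0], [0, 0, 0, 0, 0, 0], [0, -0.1, 0, 0, 0, 0], [0, -0.25, 0, 0, 0, 0], [0, -0.35, 0, 0, 0, 0], [0, -0.5, 0, 0, 0, 0], [0, -0.7, 0, 0, 0, 0], [0, -0.8, 0, 0, 0, 0]]
  ],
  "claw": 22
}}

```text
clock: 22.55
eef_pos: [526.1, 207.7, 192.8]
tool_rot: [-1.571, -0.204, 0.075]
force: [1.2, 0.0, 0.5]
width: 21.8
```

```bash
python3 - <<'E'
from h import *
intray();plan([([515,40,230],Rdown(10)),([466,-190,215],Rdown(15))])
E
```

```text
tcp in tray [ 14.7  -3.  127.5] tool x [ 1.    -0.004 -0.006] down [-0.006 -0.001 -1.   ] w 21.8 F [1.2 0.  0.5] t 22.55
-> [515.  40. 230.] 5 rows
[[-0.08,-0.21,-0.83,0.02,-0.23,0.47],[-0.1,-0.2,-0.83,0.02,-0.23,0.47],[-0.13,-0.2,-0.83,0.02,-0.23,0.47],[-0.15,-0.2,-0.82,0.02,-0.23,0.47],[-0.18,-0.19,-0.82,0.02,-0.23,0.47]]
-> [ 466. -190.  215.] 6 rows
[[-0.37,0.06,-0.91,0.0,-0.17,0.0],[-0.38,0.06,-0.9,0.0,-0.17,0.0],[-0.39,0.06,-0.9,0.0,-0.17,0.0],[-0.41,0.06,-0.89,0.0,-0.17,0.0],[-0.42,0.06,-0.89,0.0,-0.17,0.0],[-0.43,0.06,-0.88,0.0,-0.17,0.0]]
```

Request:
{"op": "apply_moves", "data": {
  "commands": [
    [[-0.08, -0.21, -0.83, 0, -0.23, 0.47], [-0.1, -0.2, -0.83, 0, -0.23, 0.47], [-0.13, -0.2, -0.83, 0, -0.23, 0.47], [-0.15, -0.2, -0.82, 0, -0.23, 0.47], [-0.18, -0.19, -0.82, 0, -0.23, 0.47], [-0.37, 0.06, -0.9, 0, -0.17, 0], [-0.38, 0.06, -0.9, 0, -0.17, 0], [-0.39, 0.06, -0.9, 0, -0.17, 0]]
  ],
  "claw": 65
}}

```text
clock: 23.22
eef_pos: [495.9, -69.7, 237.3]
tool_rot: [-1.579, -0.002, 0.259]
force: [0.6, -0.8, 0.5]
width: 64.8
```

Request:
{"op": "apply_moves", "data": {
  "commands": [
    [[-0.41, 0.06, -0.89, 0, -0.17, 0], [-0.42, 0.06, -0.89, 0, -0.17, 0], [-0.43, 0.06, -0.88, 0, -0.17, 0], [0, 0, 0, 0, 0, 0]]
  ]
}}

```text
clock: 23.55
eef_pos: [471.0, -201.5, 235.1]
tool_rot: [-1.588, -0.003, 0.293]
force: [0.0, -0.4, 0.6]
width: 65.0
```

```bash
python3 - <<'E'
from h import *
from cell import readout,eyes
s=readout.read_state();print(s['eef_pos'],s['tool_rot'],s['width'])
d=eyes.get_image('wrist');pickle.dump(d,open('w8.pkl','wb'))
c=proj(d,[[466,-214.7,82]])[0];print('pred',c)
e=proj(d,[[466,-214.7,82],[481,-214.7,82]]);r=np.linalg.norm(e[1]-e[0]);print('r',r)
g=d['image'].max(2);m=(g<60).astype(np.uint8);x,y=c.astype(int);w=int(2.2*r)
sub=cv2.GaussianBlur(d['image'][:,:,1],(3,3),0)[y-w:y+w,x-w:x+w]
print('circ',[ (h[:2]+[x-w,y-w],h[2]) for h in (cv2.HoughCircles(sub,cv2.HOUGH_GRADIENT,1,15,param1=60,param2=12,minRadius=int(r*.85),maxRadius=int(r*1.15)))[0][:3]])
plan([([466,-214.7,110],Rdown(15))])
E
```

```text
[ 470.98677059 -201.45522882  235.10856814] [-1.58798478 -0.00262047  0.29309201] 64.99772041995394
pred [305.0978299  230.08948122]
r 19.790724631072454
circ [(array([302.5, 225.5]), np.float32(21.4))]
-> [ 466.  -214.7  110. ] 4 rows
[[-0.07,0.78,-0.08,0.04,0.1,0.01],[-0.07,0.78,-0.09,0.04,0.1,0.01],[-0.07,0.78,-0.09,0.04,0.1,0.01],[-0.07,0.78,-0.09,0.04,0.1,0.01]]
```

Request:
{"op": "apply_moves", "data": {
  "commands": [
    [[-0.12, 0.7, -0.12, 0.1, 0.15, 0], [-0.1, 0.78, -0.1, 0.05, 0.1, 0], [-0.08, 0.78, -0.08, 0.04, 0.1, 0], [-0.07, 0.5, -0.05, 0.04, 0.1, 0], [0, 0, 0, 0, 0, 0]]
  ]
}}

```text
clock: 24.02
eef_pos: [465.6, -213.7, 124.8]
tool_rot: [-1.566, -0.011, 0.255]
force: [0.1, 0.1, 0.6]
width: 65.0
```

```bash
python3 - <<'E'
from h import *
plan([([465,-213,54],Rdown(15))])
E
```

```text
-> [ 465. -213.   54.] 2 rows
[[-0.01,0.89,0.01,-0.03,-0.04,0.06],[-0.01,0.89,0.01,-0.03,-0.04,0.06]]
```

Request:
{"op": "apply_moves", "data": {
  "commands": [
    [[-0.03, 0.4, 0, 0, -0.04, 0.06], [-0.03, 0.4, 0, 0, 0, 0.03], [-0.02, 0.2, 0, 0, 0, 0], [0, 0, 0, 0, 0, 0]]
  ]
}}

```text
clock: 24.35
eef_pos: [465.6, -210.6, 86.6]
tool_rot: [-1.566, -0.005, 0.264]
force: [-0.1, 0.5, -0.5]
width: 64.7
```

```bash
python3 - <<'E'
from h import *
from cell import readout,eyes
d=eyes.get_image('wrist');cv2.imwrite('pics/w9.png',d['image'][:,:,::-1])
print(proj(d,[[465,-213,82]]).round())
plan([([465,-213,55],Rdown(15))])
E
```

```text
[[314. 323.]]
-> [ 465. -213.   55.] 1 rows
[[-0.05,0.81,-0.05,-0.05,0.03,0.07]]
```

View pics/w9.png

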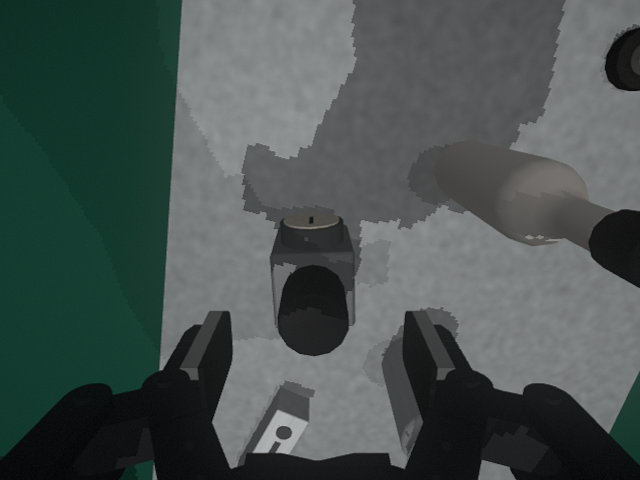

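Wrist view 6: knob top at (314,323), as predicted, and centred between the fingers. The gauge points along +tool z and the bottle and can are clear. Descending to grip.

Request:
{"op": "apply_moves", "data": {
  "commands": [
    [[-0.05, 0.3, -0.08, -0.04, 0, 0.06], [-0.03, 0.3, -0.05, 0, 0, 0], [-0.02, 0.2, -0.03, 0, 0, 0], [0, 0, 0, 0, 0, 0]]
  ]
}}

```text
clock: 24.73
eef_pos: [467.7, -218.4, 57.1]
tool_rot: [-1.575, -0.007, 0.268]
force: [0.4, 0.7, 0.7]
width: 64.9
```

Request:
{"op": "apply_moves", "data": {
  "commands": [
    [[0, 0, 0, 0, 0, 0], [0, 0, 0, 0, 0, 0], [0, 0, 0, 0, 0, 0], [0, 0, 0, 0, 0, 0], [0, 0, 0, 0, 0, 0], [0, 0, 0, 0, 0, 0]]
  ],
  "claw": 20
}}

```text
clock: 25.23
eef_pos: [468.1, -218.7, 58.2]
tool_rot: [-1.576, -0.007, 0.267]
force: [0.2, 0.3, -3.2]
width: 28.1
```

```bash
python3 - <<'E'
from h import *
from cell import readout
s=readout.read_state();print(s['eef_pos'],s['tool_rot'],s['width'],s['force'])
p=s['eef_pos']
plan([([p[0]-5,p[1],235],Rdown(15)),([490,-40,250],Rdown(10)),(TA@[22,55,190]+TO,Rdown(4.6,12,4.6))])
E
```

```text
[ 468.05737341 -218.72162418   58.19747443] [-1.57594696 -0.00748406  0.26741738] 28.148982978204597 [ 0.19498938  0.25640237 -3.16432123]
-> [ 463.05737341 -218.72162418  235.        ] 5 rows
[[-0.02,-0.88,0.0,0.01,0.01,0.02],[-0.02,-0.88,0.0,0.01,0.01,0.02],[-0.02,-0.88,0.0,0.01,0.01,0.02],[-0.02,-0.88,0.0,0.01,0.01,0.02],[-0.02,-0.88,0.01,0.01,0.01,0.02]]
-> [490. -40. 250.] 5 rows
[[0.36,-0.07,0.83,-0.0,0.2,-0.0],[0.35,-0.07,0.83,-0.0,0.2,-0.0],[0.33,-0.07,0.84,-0.0,0.2,-0.0],[0.32,-0.07,0.85,-0.0,0.2,-0.0],[0.3,-0.07,0.85,-0.0,0.2,-0.0]]
-> [515.67823582 265.08691006 255.42210134] 8 rows
[[0.24,-0.02,0.92,-0.01,0.13,-0.3],[0.23,-0.01,0.93,-0.01,0.13,-0.3],[0.22,-0.01,0.93,-0.01,0.13,-0.3],[0.21,-0.0,0.93,-0.01,0.13,-0.3],[0.2,0.0,0.94,-0.01,0.13,-0.3],[0.19,0.01,0.94,-0.01,0.13,-0.3],[0.18,0.01,0.94,-0.01,0.13,-0.3],[0.17,0.01,0.94,-0.01,0.13,-0.3]]
```

Request:
{"op": "apply_moves", "data": {
  "commands": [
    [[0, -0.4, 0, 0, 0, 0], [-0.02, -0.8, 0, 0, 0, 0.02], [-0.02, -0.88, 0, 0, 0, 0.02], [-0.02, -0.88, 0, 0, 0, 0.02], [-0.02, -0.88, 0, 0, 0, 0.02], [0, -0.88, 0.02, 0, 0, 0.02], [0.3, -0.1, 0.7, 0, 0.2, 0], [0.35, -0.07, 0.83, 0, 0.2, 0]]
  ]
}}

```text
clock: 25.9
eef_pos: [469.6, -158.1, 261.2]
tool_rot: [-1.577, 0.008, 0.216]
force: [0.8, 1.8, -2.3]
width: 28.4
```

Request:
{"op": "apply_moves", "data": {
  "commands": [
    [[0.33, -0.07, 0.84, 0, 0.2, 0], [0.32, -0.07, 0.85, 0, 0.2, 0], [0.3, -0.07, 0.85, 0, 0.2, 0], [0.24, -0.02, 0.92, 0, 0.13, -0.3], [0.23, -0.01, 0.92, 0, 0.13, -0.3], [0.22, -0.01, 0.92, 0, 0.13, -0.3], [0.21, 0, 0.92, 0, 0.13, -0.3], [0.2, 0, 0.92, 0, 0.13, -0.3]]
  ]
}}

```text
clock: 26.57
eef_pos: [505.6, 149.3, 274.4]
tool_rot: [-1.572, -0.134, 0.095]
force: [1.6, 0.2, -2.9]
width: 28.6
```

```bash
python3 - <<'E'
from h import *
intray();tplan([22,46,180])
E
```

```text
tcp in tray [  7.1 -59.6 212.5] tool x [ 0.997  0.015 -0.076] down [-0.076  0.001 -0.997] w 28.6 F [ 1.6  0.2 -2.9] t 26.5667
-> [518.46993535 256.2818467  245.64062533] 3 rows
[[0.16,0.26,0.88,-0.01,0.06,-0.29],[0.15,0.27,0.88,-0.01,0.06,-0.29],[0.14,0.27,0.88,-0.01,0.06,-0.29]]
```

Request:
{"op": "apply_moves", "data": {
  "commands": [
    [[0.18, 0.1, 0.9, 0, 0.06, -0.35], [0.17, 0.2, 0.9, 0, 0.06, -0.35], [0.15, 0.27, 0.75, 0, 0.06, -0.35], [0, 0.2, 0, 0, 0, 0], [0, 0, 0, 0, 0, 0]]
  ]
}}

```text
clock: 26.98
eef_pos: [515.9, 271.8, 244.4]
tool_rot: [-1.563, -0.225, 0.095]
force: [-0.3, -2.3, -2.3]
width: 28.2
```

```bash
python3 - <<'E'
from h import *
intray();tplan([22,46,120])
E
```

```text
tcp in tray [ 20.4  61.7 179.1] tool x [1.    0.015 0.016] down [ 0.015  0.012 -1.   ] w 28.2 F [-0.3 -2.3 -2.3] t 26.9833
-> [530.90473904 257.27875865 186.95176929] 2 rows
[[0.01,0.74,-0.2,-0.07,0.09,0.09],[0.01,0.74,-0.2,-0.07,0.09,0.09]]
```

Request:
{"op": "apply_moves", "data": {
  "commands": [
    [[0.02, 0.5, -0.35, -0.08, 0.1, 0.1], [0.02, 0.6, -0.1, -0.05, 0.05, 0.05], [0, 0.4, 0, 0, 0, 0], [0, 0.1, 0, 0, 0, 0], [0, 0, 0, 0, 0, 0]]
  ]
}}

```text
clock: 27.4
eef_pos: [531.4, 254.4, 180.2]
tool_rot: [-1.571, -0.207, 0.083]
force: [-0.5, 0.4, -3.0]
width: 28.5
```

```bash
python3 - <<'E'
from h import *
intray();tplan([22,46,80])
E
```

```text
tcp in tray [ 20.8  43.1 113.4] tool x [ 1.     0.003 -0.002] down [-0.002  0.001 -1.   ] w 28.5 F [-0.5  0.4 -3. ] t 27.4
-> [539.19460817 257.94336661 147.82586526] 1 rows
[[0.03,0.83,0.07,-0.01,0.03,-0.03]]
```

Request:
{"op": "apply_moves", "data": {
  "commands": [
    [[0.02, 0.3, 0.08, 0, 0, 0], [0, 0.35, 0.05, 0, 0, 0], [0, 0.25, 0.02, 0, 0, 0], [0, 0, 0, 0, 0, 0]]
  ]
}}

```text
clock: 27.73
eef_pos: [540.8, 261.3, 144.9]
tool_rot: [-1.568, -0.21, 0.081]
force: [-0.2, -0.1, -2.6]
width: 28.2
```

```bash
python3 - <<'E'
from h import *
intray();tplan([22,46,56])
E
```

```text
tcp in tray [23.2 49.2 76.7] tool x [1.    0.001 0.001] down [ 0.001  0.003 -1.   ] w 28.2 F [-0.2 -0.1 -2.6] t 27.7333
-> [544.16852964 258.34213139 124.35032284] 1 rows
[[-0.03,0.52,-0.08,-0.03,0.01,0.01]]
```

Request:
{"op": "apply_moves", "data": {
  "commands": [
    [[-0.02, 0.05, -0.12, -0.03, 0, 0], [0, 0.15, -0.04, 0, 0, 0], [0, 0.12, 0, 0, 0, 0], [0, 0, 0, 0, 0, 0]]
  ]
}}

```text
clock: 28.07
eef_pos: [543.7, 254.4, 131.1]
tool_rot: [-1.571, -0.21, 0.082]
force: [-0.3, 0.5, -2.4]
width: 28.3
```

```bash
python3 - <<'E'
from h import *
intray()
E
```

```text
tcp in tray [22.7 42.2 62.7] tool x [1.    0.002 0.001] down [ 0.001 -0.    -1.   ] w 28.3 F [-0.3  0.5 -2.4] t 28.0667
```

Request:
{"op": "apply_moves", "data": {
  "commands": [
    [[0, 0.06, 0.02, 0, 0, 0], [0, 0.04, 0.02, 0, 0, 0], [0, 0.03, 0, 0, 0, 0]]
  ]
}}

```text
clock: 28.32
eef_pos: [545.1, 256.2, 126.0]
tool_rot: [-1.571, -0.211, 0.081]
force: [0.2, 0.8, -2.9]
width: 28.0
```

Request:
{"op": "apply_moves", "data": {
  "commands": [
    [[0, 0.02, 0, 0, 0, 0]]
  ]
}}

```text
clock: 28.4
eef_pos: [545.4, 256.4, 125.2]
tool_rot: [-1.571, -0.211, 0.081]
force: [-0.2, -0.4, -1.8]
width: 28.2
```

```bash
python3 - <<'E'
from h import *
intray()
E
```

```text
tcp in tray [23.2 44.  56.6] tool x [1.    0.001 0.002] down [ 0.002  0.    -1.   ] w 28.2 F [-0.2 -0.4 -1.8] t 28.4
```

Request:
{"op": "apply_moves", "data": {
  "commands": [
    [[0, 0.02, 0, 0, 0, 0]]
  ]
}}

```text
clock: 28.48
eef_pos: [545.5, 256.8, 124.7]
tool_rot: [-1.57, -0.211, 0.081]
force: [-4.5, -0.1, 9.7]
width: 28.2
```

Request:
{"op": "apply_moves", "data": {
  "commands": [
    [[0, 0.01, 0, 0, 0, 0]]
  ]
}}

```text
clock: 28.57
eef_pos: [545.5, 256.8, 124.8]
tool_rot: [-1.57, -0.211, 0.081]
force: [-2.8, 0.6, 3.8]
width: 28.1
```

```bash
python3 - <<'E'
from h import *
intray()
E
```

```text
tcp in tray [23.3 44.3 56.2] tool x [1.    0.001 0.002] down [ 0.002  0.001 -1.   ] w 28.1 F [-2.8  0.6  3.8] t 28.5667
```

Contact at the expected height, 56.2 mm. Release, lift, and back off for a look at the tray.

Request:
{"op": "apply_moves", "data": {
  "commands": [
    [[0, 0, 0, 0, 0, 0], [0, 0, 0, 0, 0, 0], [0, 0, 0, 0, 0, 0], [0, -0.1, 0, 0, 0, 0], [0, -0.3, 0, 0, 0, 0], [0, -0.4, 0, 0, 0, 0], [0, -0.7, 0, 0, 0, 0], [0, -0.9, 0, 0, 0, 0]]
  ],
  "claw": 48
}}

```text
clock: 29.23
eef_pos: [524.2, 253.7, 217.8]
tool_rot: [-1.574, -0.207, 0.08]
force: [0.6, 0.8, 0.8]
width: 47.8
```

Request:
{"op": "apply_moves", "data": {
  "commands": [
    [[0, -0.7, 0.5, 0, 0, 0.5], [0, -0.7, 0.5, 0, 0, 0.5], [0, -0.5, 0.5, 0, 0, 0.5], [0, -0.3, 0.3, 0, 0, 0.5], [0, 0, 0, 0, 0, 0], [0, 0, 0, 0, 0, 0]]
  ]
}}

```text
clock: 29.73
eef_pos: [505.0, 325.3, 318.1]
tool_rot: [-1.572, -0.037, 0.075]
force: [-0.1, -0.9, -0.5]
width: 47.8
```

```bash
python3 - <<'E'
from h import *
from cell import readout,eyes
intray()
w=eyes.get_image('wrist');s=eyes.get_image('side');c=eyes.get_image('scene')
for n,d in (('we',w),('de',s),('se',c)): pickle.dump(d,open(n+'.pkl','wb'))
a=w['image'][100:480,140:480,::-1];a=cv2.resize(a,(537,600))
b=cv2.resize(s['image'][150:250,155:270,::-1],(262,228),interpolation=cv2.INTER_CUBIC);e=cv2.resize(c['image'][215:385,380:530,::-1],(262,297),interpolation=cv2.INTER_CUBIC)
r=np.vstack([b,e,np.zeros((75,262,3),np.uint8)]);cv2.imwrite('pics/end.png',np.hstack([a,r]))
S0=pickle.load(open('scene0.pkl','rb'));D0=pickle.load(open('side0.pkl','rb'))
for n,d0,d1 in (('scene',S0,c),('side',D0,s)):
    m=(cv2.absdiff(d0['image'],d1['image']).max(2)>45).astype(np.uint8);k,_,st,ce=cv2.connectedComponentsWithStats(cv2.morphologyEx(m,cv2.MORPH_OPEN,np.ones((3,3))))
    print(n,[st[i].tolist() for i in range(1,k) if st[i][4]>25])
E
```

```text
tcp in tray [ 29.4 115.8 252.6] tool x [ 0.985 -0.005 -0.172] down [-0.172 -0.001 -0.985] w 47.8 F [-0.1 -0.9 -0.5] t 29.7333
scene [[611, 120, 29, 70, 1234], [315, 160, 22, 40, 385], [231, 171, 19, 28, 336], [602, 174, 3, 10, 30], [310, 177, 10, 17, 136], [583, 179, 57, 57, 1852], [272, 204, 18, 14, 150], [340, 212, 47, 18, 332], [273, 217, 7, 7, 30], [574, 236, 22, 23, 230], [552, 252, 34, 34, 553], [408, 276, 24, 35, 368], [429, 280, 61, 71, 2172], [629, 308, 11, 15, 83]]
side [[123, 0, 62, 90, 3331], [0, 43, 12, 79, 558], [185, 163, 55, 54, 1528], [43, 204, 23, 11, 172], [281, 289, 33, 49, 1159], [391, 296, 25, 39, 518]]
```

View pics/end.png

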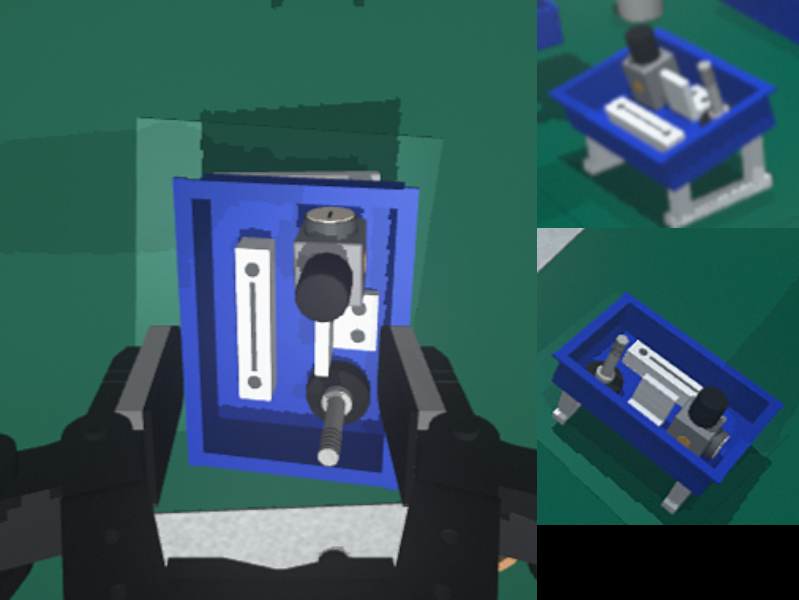

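The final view shows all four parts upright and separate in the tray, with the bar flat on the low side. The only changes on the mat are the four parts taken from it. Handing in.

```bash
python3 -c "
from cell import finish_job
print(finish_job())"
```

```text
the job is handed in; nothing more can be done
None
```

The changeover kit is in the blue tray and the job was handed in at about 30 s of the 72 s allowed; no verdict was reported.

| Order | Part | Approx. position in tray (x up-slope, y across; mm) |
|---|---|---|
| 1 | Long bar, flat and across the tray | x = -29, y = 0 |
| 2 | Big foot | x = 26, y = -57 |
| 3 | Bracket | x = 32, y = -1 |
| 4 | Regulator, gauge towards the side wall | x = 23, y = 50 |

- **Setting down:** each part was lowered until the floor pushed back, then released. The wrist force was highest for the bar, about 31 N; for the others it was 10–18 N. Every contact height was within about 1 mm of what the grip height predicted.
- **Final check:** the last picture (wrist, side and scene views) shows the bar flat on the low side. The other three stand upright up-slope of it, with visible gaps between them and the walls. The gripper was well clear.
- **Bystanders:** comparing before and after images showed changes only where the four parts stood, in the tray, and around the moving arm.
- **Off-plan:** the regulator was gripped about 6 mm off-centre on its knob. I allowed for this when placing it.

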